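# Set up the leather stamping plate

## Robot

A 6-joint arm with a two-finger parallel gripper is mounted at the origin on the work surface. World frame = base frame: x ahead of the robot, y to its left, z up, the work surface at z = 0. Lengths are in m, angles in rad, forces in N, time in s.
With the tool pointing down it reaches from about 0.425 to 0.925 m from the base axis. Payload 12.5 kg.
Tool frame: the origin (TCP) lies between the finger pads; the fingertips stand 14 mm ahead of it and the grasp point (between the pads) lies 5 mm behind it; y points along the fingers, z is the direction in which the jaws open and shut, and the axes are right-handed (so a half turn about y gives the same grasp; the last joint's range is limited). The gripper opens to 85 mm and grips with 20 to 120 N. Pads are 22 mm wide; open, the fingers measure 114 mm over their backs; the gripper's body (76 mm by 85 mm) begins 54 mm behind the grasp point. The pads swing forward as they close: fully open they stand 13 mm farther back than shut.
Start: joints at [-1.239, 0.491, 1.559, -0, 1.092, -0.106], TCP at [0.265, -0.566, 0.245] pointing down, gripper open.
Joint ranges: [-3.1, 3.1], [-0.84, 2.19], [0.05, 2.79], [-1.13, 4.28], [0.06, 2.93], [-2.69, 2.69]. Speed limits (rad/s): [2.22, 2.22, 2.79, 3.14, 3.14, 3.14].

## Interface

Orientations are given as a unit quaternion [x, y, z, w].
In Python, from plant import r gives the robot as it stands.
- The arm moves only by the tool step_arm, never from a script. Its argument "series" is a list of rows, each a list of 2 entries, a list of its own where there are three numbers: the shift along the world's x, y, z in m, then the turn about the world's z in degrees. A call has 1 to 5 rows; each row shifts and turns the commanded pose from where the row before left it; what a row does not reach is not made up. A row lasts 1/10 s, in which the tool goes at most 50 mm and 8.59 degrees, less where a joint would pass 70% of its speed; a pose out of reach is approached as far as the arm can. A call with a gripper value outside its range is refused whole. "grip" is the closure, from -1 (fully open) to 1 (shut), so that 0 is half open, set as the call begins (left out, the last holds). The fingers move at their own pace and stop on an object; "force" is the grip in N (left out, the last holds). Time passes only in rows, so rows that do not move let the fingers close. It gives the time, the measured TCP pose, the force and the opening at its end, in the units of the state.
- r.sense(): the state, without advancing time (a new reading comes with each control period).
- r.read_camera(name): name is "scene" or "top" or "wrist"; returns the picture (400x640x3 uint8, red, green, blue); there is no depth.
- r.camera_info(name): a dict with "intrinsics" (3x3 intrinsics, pixels), "rvec" (rotation vector, rad) and "tvec" (3), from world to camera coordinates, as OpenCV has them. Camera axes: x right, y down, z forward; pixel columns grow to the right and rows downward; lengths in m; the calibration is good to about 2 mm. A picture is of the moment at which its call begins: read the wrist's pose just before it. camera_info takes no time and is no camera call; for the wrist camera it gives the pose at the moment of the call.
- r.sign_off(): hands the job in, once; it reports no verdict.
The state is a dict: "time_s": time; "joint_positions": joint angles; "qvel": joint speeds; "tau": joint torques, N m; "tool_pos": TCP position; "tcp_rot": TCP orientation; "ft_force": force on the tool from outside, world axes, zero at the start; "wrist_torque": the same for the moment, N m; "grip_width": opening from 0.0 (shut) to 1.0 (fully open).
Only numpy, scipy, OpenCV 4.12 (cv2) and the standard library are available. Lean on these libraries where they do the work, as an engineer would, in place of code of your own. Each camera call takes 0.05 s, during which the arm holds its last target.

## Task

Get the stamping plate ready for the next piece: first clear all the leather offcuts off it into the black scrap bin. Then stand every stamp upright on the paper target whose ring has the colour of the stamp's top, centred in the ring and turned so that its white pointer faces the target's red mark; a target whose stamp is not on the bench stays empty. Last of all, throw the clamp lever with the red ball fully over, away from the robot, and leave the other things on the bench where they are.

Things in the scene. Friction and masses are not known exactly. Their poses are not given: they have to be found in the camera images.
- plate: dark brown stamping plate, fixed to the bench: 220 (x) x 400 (y) x 14 mm thick. Origin: centre of its underside, so its top is 14 mm above. At its -y end, at (0, -165 mm) in its frame, stands the base block of the clamp lever, 70 x 50 x 25 mm high above the plate, grey.
- clamp (a joint): clamp lever: steel rod 10 mm thick with a red ball 26 mm in diameter. Hinge parallel to the plate's y axis, 36 mm above the plate's underside at plate (0, -165 mm). 0 rad = leans 0.5 rad to the robot (plate -x); 1.0 rad = stop, leans 0.5 rad away (plate +x). Starts at 0 to 0.15. Needs under 1 N at the ball, no spring, stays where left.
- clamp_tip (a point): centre of the clamp lever's red ball, 90 mm from its hinge
- bin: black open scrap bin fixed to the bench, outside 210 (x) x 170 (y) x 90 mm high, walls and floor 5 mm. Origin: centre of its underside.
- target_blue: round white paper target of 106 mm diameter stuck flat (1 mm) on the plate, with a blue ring (72 mm outside diameter) and one red block mark (14 x 10 mm) outside the ring. Origin: its centre, on the plate's top. Its x axis points from the centre to the red mark, z up.
- stamp_blue: standing hand stamp, 0.28 to 0.46 kg: steel base disc 56 mm diameter, 16 mm high; round wooden handle 30 mm diameter up to 90 mm height, its top 16 mm blue with a white line towards the pointer; white pointer, 10 mm wide, 15 mm high, out of the base to 44 mm from the axis. Origin: centre of its underside. x axis: axis to pointer; z up the handle. May be absent.
- pointer_blue (a point): end of the blue stamp's white pointer, 44 mm from its axis, 8 mm above its underside. Absent with its stamp.
- target_yellow: round white paper target of 106 mm diameter stuck flat (1 mm) on the plate, with a yellow ring (72 mm outside diameter) and one red block mark (14 x 10 mm) outside the ring. Origin: its centre, on the plate's top. Its x axis points from the centre to the red mark, z up.
- stamp_yellow: standing hand stamp, 0.28 to 0.46 kg: steel base disc 56 mm diameter, 16 mm high; round wooden handle 30 mm diameter up to 90 mm height, its top 16 mm yellow with a white line towards the pointer; white pointer, 10 mm wide, 15 mm high, out of the base to 44 mm from the axis. Origin: centre of its underside. x axis: axis to pointer; z up the handle. May be absent.
- pointer_yellow (a point): end of the yellow stamp's white pointer, 44 mm from its axis, 8 mm above its underside. Absent with its stamp.
- target_green: round white paper target of 106 mm diameter stuck flat (1 mm) on the plate, with a green ring (72 mm outside diameter) and one red block mark (14 x 10 mm) outside the ring. Origin: its centre, on the plate's top. Its x axis points from the centre to the red mark, z up.
- stamp_green: standing hand stamp, 0.28 to 0.46 kg: steel base disc 56 mm diameter, 16 mm high; round wooden handle 30 mm diameter up to 90 mm height, its top 16 mm green with a white line towards the pointer; white pointer, 10 mm wide, 15 mm high, out of the base to 44 mm from the axis. Origin: centre of its underside. x axis: axis to pointer; z up the handle. May be absent.
- pointer_green (a point): end of the green stamp's white pointer, 44 mm from its axis, 8 mm above its underside. Absent with its stamp.
- offcut0: offcut of laminated sole leather, tan with two dark stripes round its sides, a block 70 (x) x 34 (y) x 24 mm (z), 50 g. Origin: centre of its underside, x along its length. May be absent.
- offcut1: offcut of laminated sole leather, tan with two dark stripes round its sides, a block 70 (x) x 34 (y) x 24 mm (z), 50 g. Origin: centre of its underside, x along its length. May be absent.
- offcut2: offcut of laminated sole leather, tan with two dark stripes round its sides, a block 70 (x) x 34 (y) x 24 mm (z), 50 g. Origin: centre of its underside, x along its length. May be absent.
- offcut3: offcut of laminated sole leather, tan with two dark stripes round its sides, a block 70 (x) x 34 (y) x 24 mm (z), 50 g. Origin: centre of its underside, x along its length. May be absent.
- spool: bystander: orange thread spool standing, 44 mm diameter, 60 mm high; origin at its underside
- hammer: bystander: hammer lying, 200 mm long, head 60 mm wide, about 26 mm high; origin under its middle, x towards the head
- glue: bystander: glue jar with yellow cap, 52 mm diameter, 85 mm high; origin at its underside
- mug: bystander: blue cup, 76 mm diameter, 90 mm high; origin at its underside
- tin: bystander: round tin, 72 mm diameter, 50 mm high; origin at its underside
- strop: bystander: dark wooden strop block 60 x 190 x 22 mm; origin at its underside

How it is judged:
By the outcome, as a careful person would: the job done as asked, in the order asked, and still so for the second after the job is handed in, with the robot touching nothing.
Of stamp_blue, stamp_yellow, stamp_green only 2 to 3 are there at a start; the rules pass over those that are not, and their reading is None.
Of offcut0, offcut1, offcut2, offcut3 only 3 to 4 are there at a start; the rules pass over those that are not, and their reading is None.
At some moment in a run one of stamp_blue, stamp_yellow, stamp_green, offcut0, offcut1, offcut2, offcut3 may be knocked a few centimetres aside while the robot is not near it.
It also fails if it takes over 210 s, if anything falls off the work surface, if the arm or the gripper's body presses on something with over 40 N, if the wrist force passes 120 N, or if a joint passes its speed limit or range.

## Working session

There is one attempt and no reset: what is moved stays moved. The work goes in short steps, Python scripts to look and compute and a tool call to move; the robot and the scene stay as the last step left them, time stands still between calls to the robot, and variables do not carry over. Pictures are saved under pics/ and viewed, and the job is handed in when it is done.

Besides the shell and the picture viewer there is one more tool, called after "Emit:" as name([rows], argument=value, ...), one row to a line, values as JSON. step_arm: Moves the arm, as the interface text tells. Its arguments: {"type":"object","properties":{"series":{"type":"array"},"grip":{"type":"number"},"force":{"type":"number"}},"required":["series"]}

```bash
ls; mkdir -p pics; cat > h.py <<'E'
import numpy as np, cv2
from plant import r
def save(name,f):
    im=r.read_camera(name); cv2.imwrite(f'pics/{f}.png',im[:,:,::-1]); np.save(f'pics/{f}.npy',im); return im
def cam(name):
    c=r.camera_info(name); K=np.array(c['intrinsics']); R=cv2.Rodrigues(np.array(c['rvec'],float))[0]; t=np.array(c['tvec'],float).ravel(); return K,R,t
def ray(C,uv,z):
    K,R,t=C; d=R.T@np.linalg.inv(K)@np.array([uv[0],uv[1],1.]); o=-R.T@t
    s=(z-o[2])/d[2]; return o+s*d
def proj(C,p):
    K,R,t=C; q=K@(R@np.array(p,float)+t); return q[:2]/q[2]
E
python3 - <<'E'
from h import *
s=r.sense(); print({k:(np.round(v,3).tolist()) for k,v in s.items()})
for n in ('top','scene','wrist'):
    save(n,n+'0'); K,R,t=cam(n); print(n,K.tolist(),np.round(-R.T@t,3),np.round(R,3).tolist())
E
```

```text
pics
{'time_s': 0.0, 'joint_positions': [-1.239, 0.492, 1.559, -0.0, 1.092, -0.106], 'qvel': [0.002, -0.0, -0.001, 0.001, 0.001, -0.0], 'tau': [-0.004, -61.845, -26.16, -0.0, 0.004, -0.0], 'tool_pos': [0.265, -0.566, 0.245], 'tcp_rot': [-0.154, 0.691, -0.69, 0.154], 'ft_force': [0.054, -0.456, 0.166], 'wrist_torque': [-0.044, 0.007, 0.009], 'grip_width': 1.001}
top [[396.32285543194376, 0.0, 310.67776806010903], [0.0, 396.32285543194376, 203.61367690953756], [0.0, 0.0, 1.0]] [ 0.467 -0.012  1.058] [[-0.005, -1.0, 0.029], [-0.994, 0.002, -0.108], [0.108, -0.029, -0.994]]
scene [[426.70767756554955, 0.0, 311.6150023944448], [0.0, 426.70767756554955, 198.7319935921612], [0.0, 0.0, 1.0]] [1.044 0.314 1.005] [[-0.577, 0.817, -0.013], [0.696, 0.484, -0.53], [-0.427, -0.315, -0.848]]
wrist [[335.9758483564542, 0.0, 316.1908922838201], [0.0, 335.9758483564542, 198.12618275341316], [0.0, 0.0, 1.0]] [ 0.327 -0.536  0.373] [[0.423, -0.906, -0.001], [-0.872, -0.408, 0.27], [-0.245, -0.113, -0.963]]
```

View pics/top0.png

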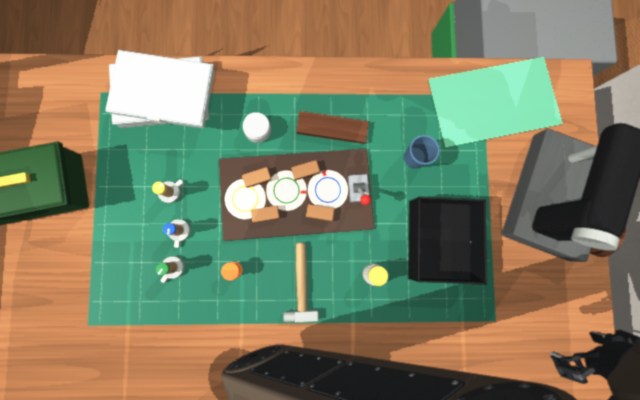

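View pics/scene0.png

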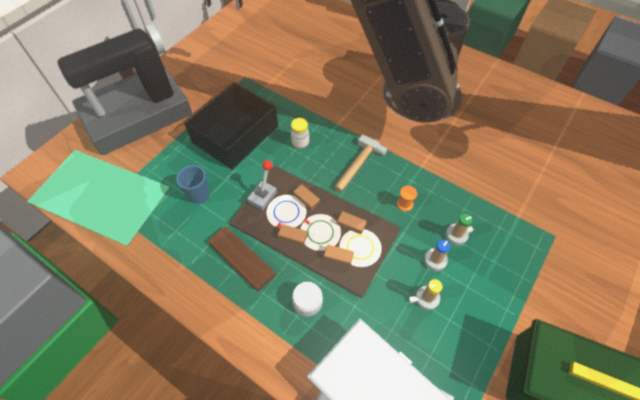

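View pics/wrist0.png

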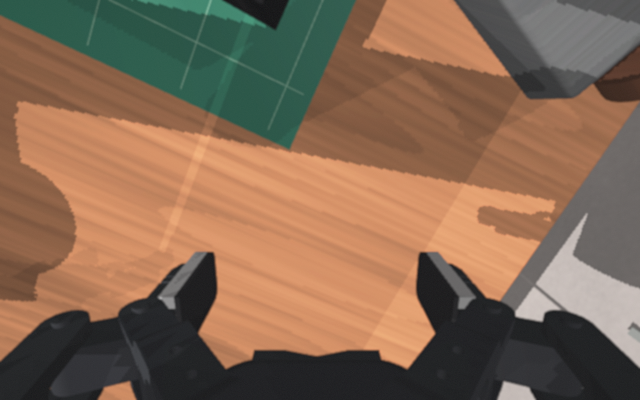

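```bash
python3 - <<'E'
from h import *
from scipy.spatial.transform import Rotation as Ro
print(np.round(Ro.from_quat(r.sense()['tcp_rot']).as_matrix(),3))
im=cv2.imread('pics/top0.png')
cv2.imwrite('pics/top0a.png',cv2.resize(im[60:260,150:420],None,fx=2.9,fy=2.9,interpolation=cv2.INTER_CUBIC))
cv2.imwrite('pics/top0b.png',cv2.resize(im[150:350,370:640],None,fx=2.9,fy=2.9,interpolation=cv2.INTER_CUBIC))
E
```

```text
[[-0.906 -0.     0.424]
 [-0.424  0.001 -0.906]
 [-0.    -1.    -0.001]]
```

View crops.

View pics/top0a.png

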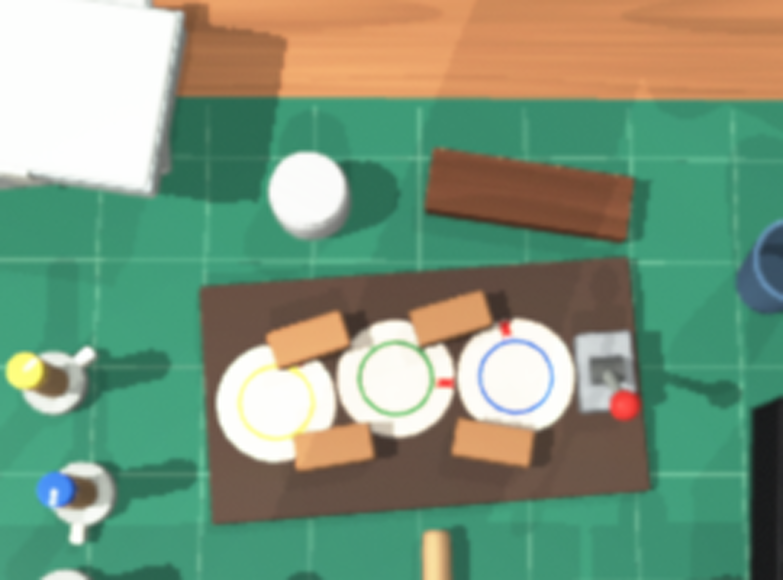

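View pics/top0b.png

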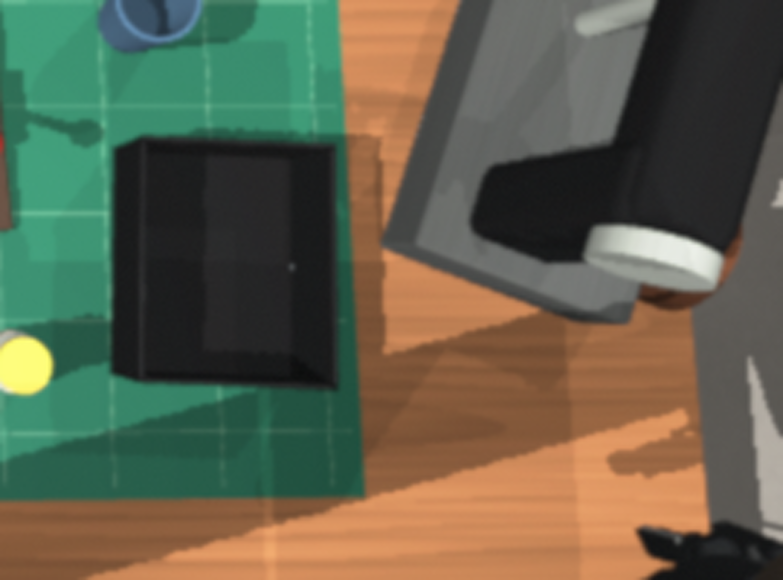

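```bash
cat > m.py <<'E'
from h import *
C=cam('top')
def px(c): return (c[0]/2.9+150-0.33, c[1]/2.9+60-0.33)
P=[ray(C,px(c),.014) for c in [(203,288),(628,258),(650,488),(213,523)]]
for p in P: print('corner',np.round(p,3))
print('plate c',np.round(np.mean(P,0),3), [np.linalg.norm(P[i]-P[i-1]).round(3) for i in range(4)], np.degrees(np.arctan2(*(P[0]-P[1])[1::-1][:2])))
for n,c in dict(ty=(276,402),tg=(396,378),tb=(516,376),mg=(445,383),mb=(506,328)).items(): print(n,np.round(ray(C,px(c),.015),4))
for n,c in dict(ball=(624,405)).items(): print(n,np.round(ray(C,px(c),.115),4))
im=np.load('pics/top0.npy'); hsv=cv2.cvtColor(cv2.cvtColor(im,cv2.COLOR_RGB2BGR),cv2.COLOR_BGR2HSV)
m=cv2.inRange(hsv,(5,90,140),(20,255,255)); m[:,:220]=0;m[:150]=0;m[238:]=0;m[:,375:]=0
n,l,st,ce=cv2.connectedComponentsWithStats(m)
for i in range(1,n):
    if st[i,4]>80:
        cn=cv2.findContours((l==i).astype(np.uint8),0,1)[0][0]
        W=np.array([ray(C,p[0],.038)[:2]*1000 for p in cn],np.float32)
        print(st[i,4],np.round(ce[i],1),'off',cv2.minAreaRect(W), np.round(ray(C,ce[i],.038),4))
for n,c,z in [('bin tl',(139,140),.09),('bin tr',(334,146),.09),('bin br',(336,387),.09),('bin bl',(140,381),.09)]:
    print(n,np.round(ray(C,(c[0]/2.9+370,c[1]/2.9+150),z),3))
for n,c,z in [('glue',(376,275),.085),('mug',(424,150),.09),('spool',(231,270),.06),('hammer head',(300,316),.026),('hammer end',(300,243),.02),('tin',(257,127),.05)]:
    print(n,np.round(ray(C,c,z),3))
b=cv2.imread('pics/top0.png')
cv2.imwrite('pics/top0c.png',cv2.resize(b[160:300,130:260],None,fx=4.2,fy=4.2,interpolation=cv2.INTER_CUBIC))
E
python3 m.py
```

```text
corner [0.701 0.199 0.014]
corner [ 0.73  -0.194  0.014]
corner [ 0.515 -0.21   0.014]
corner [0.485 0.186 0.014]
plate c [ 0.608 -0.005  0.014] [np.float64(0.216), np.float64(0.394), np.float64(0.215), np.float64(0.397)] 94.24404387997842
ty [0.5948 0.1306 0.015 ]
tg [0.6168 0.0216 0.015 ]
tb [ 0.6186 -0.0884  0.015 ]
mg [ 0.6122 -0.0232  0.015 ]
mb [ 0.6633 -0.0796  0.015 ]
ball [ 0.5798 -0.1707  0.115 ]
345 [305.  169.2] off ((668.3856811523438, -27.859329223632812), (35.15056610107422, 70.51238250732422), 17.753990173339844) [ 0.6684 -0.028   0.038 ]
367 [255.9 176.6] off ((647.6801147460938, 100.57699584960938), (37.466102600097656, 71.21861267089844), 18.494705200195312) [0.6486 0.0996 0.038 ]
356 [319.5 212.3] off ((555.16748046875, -65.30180358886719), (70.13970184326172, 34.13780975341797), 79.84237670898438) [ 0.5553 -0.0651  0.038 ]
340 [264.6 213.6] off ((552.7665405273438, 77.79402923583984), (33.61760330200195, 71.02156066894531), 9.360084533691406) [0.5523 0.0762 0.038 ]
bin tl [ 0.585 -0.307  0.09 ]
bin tr [ 0.58  -0.476  0.09 ]
bin br [ 0.376 -0.467  0.09 ]
bin bl [ 0.382 -0.301  0.09 ]
glue [ 0.398 -0.199  0.085]
mug [ 0.708 -0.327  0.09 ]
spool [0.411 0.156 0.06 ]
hammer head [ 0.292 -0.014  0.026]
hammer end [ 0.477 -0.015  0.02 ]
tin [0.778 0.097 0.05 ]
```

View pics/top0c.png

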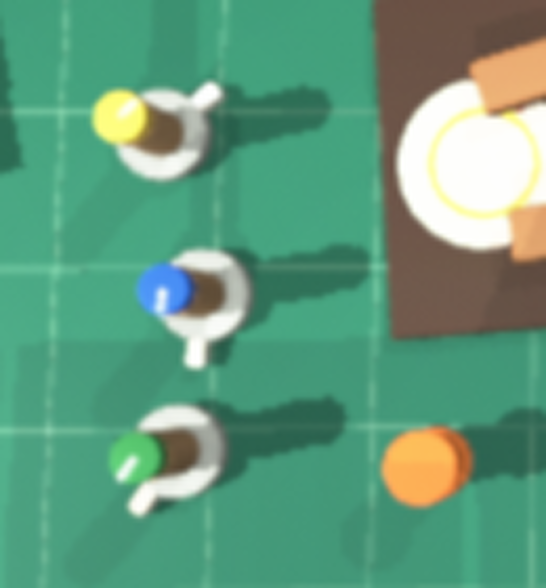

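Emit:
step_arm([
  [[0.027,0.036,-0.001],5.5],
  [[0.027,0.036,-0.001],5.5],
  [[0.027,0.036,-0.001],5.5],
  [[0.027,0.036,-0.001],5.5],
  [[0.027,0.036,-0.001],5.5],
], grip=-0.4, force=40)

```text
time_s: 0.65
tool_pos: [0.4007, -0.3845, 0.2402]
tcp_rot: [-0.314, 0.633, -0.633, 0.314]
ft_force: [0.6, 0.0, -0.1]
grip_width: 0.704
```

Emit:
step_arm([
  [[0.027,0.036,-0.001],5.5],
  [[0.027,0.036,-0.001],5.5],
  [[0.027,0.036,-0.001],5.5],
  [[0.027,0.036,-0.001],5.5],
  [[0.027,0.036,-0.001],5.5],
])

```text
time_s: 1.15
tool_pos: [0.5358, -0.2044, 0.2352]
tcp_rot: [-0.456, 0.54, -0.54, 0.456]
ft_force: [0.6, -1.2, 0.8]
grip_width: 0.702
```

Emit:
step_arm([
  [[0.027,0.036,-0.005],5.5],
  [[0.027,0.036,-0.005],5.5],
  [[0.027,0.036,-0.005],5.5],
  [[0.027,0.036,-0.005],5.5],
  [[0.025,0.034,-0.005],5.5],
])

```text
time_s: 1.65
tool_pos: [0.6689, -0.0262, 0.2099]
tcp_rot: [0.571, -0.417, 0.416, -0.571]
ft_force: [0.2, -0.1, 0.6]
grip_width: 0.706
```

```bash
cat >> h.py <<'E'
from scipy.spatial.transform import Rotation as Ro
def st():
    s=r.sense(); z=Ro.from_quat(s['tcp_rot']).as_matrix()[:,2]
    print('t',round(s['time_s'],2),'tcp',np.round(s['tool_pos'],4),'yaw',round(np.degrees(np.arctan2(z[1],z[0])),1),'w',round(s['grip_width'],3),'F',np.round(s['ft_force'],1),'j',np.round(s['joint_positions'],2))
E
python3 - <<'E'
from h import *
st(); save('wrist','w1')
E
```

```text
t 1.65 tcp [ 0.6689 -0.0262  0.2099] yaw 17.8 w 0.706 F [ 0.2 -0.1  0.6] j [-0.14  0.59  1.48  0.    1.07 -0.45]
```

View pics/w1.png

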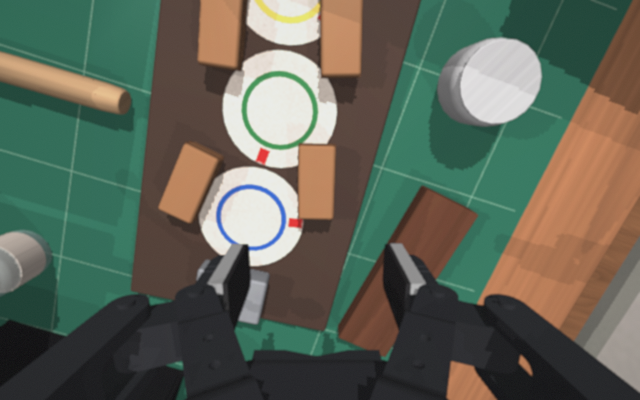

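```bash
python3 - <<'E'
from h import *
C=cam('wrist')
for n,u,z in [('A',(317.5,181.5),.038),('B',(341,38),.038),('C',(190,182),.038),('D',(220,28),.038),('tg',(279,110),.015),('tb',(252,217),.015),('mb',(295,223),.015),('mg',(263,157),.015)]: print(n,np.round(ray(C,u,z),4))
a=ray(C,(301,145),.038);b=ray(C,(300,217),.038);print(np.degrees(np.arctan2(*(a-b)[1::-1])))
E
```

```text
A [ 0.6725 -0.0193  0.038 ]
B [0.653  0.1004 0.038 ]
C [ 0.5624 -0.0562  0.038 ]
D [0.5576 0.0767 0.038 ]
tg [0.6191 0.029  0.015 ]
tb [ 0.623  -0.0799  0.015 ]
mb [ 0.6662 -0.0724  0.015 ]
mg [ 0.6169 -0.0178  0.015 ]
106.77791974309767
```

```bash
python3 - <<'E'
from h import *
b=cv2.imread('pics/scene0.png')
cv2.imwrite('pics/s0a.png',cv2.resize(b[150:310,220:420],None,fx=4,fy=3.7,interpolation=cv2.INTER_CUBIC))
C=cam('scene')
for n,u,z in [('tg',(321,232),.015),('tb',(286.5,211),.015),('ty',(361,248),.015)]: print(n,np.round(ray(C,u,z),4))
save('top','top1');save('scene','scene1')
for n in ('top','scene'): print(np.round(proj(cam(n),r.sense()['tool_pos']),1))
E
```

```text
tg [0.6158 0.0255 0.015 ]
tb [ 0.6165 -0.0867  0.015 ]
ty [0.5953 0.1351 0.015 ]
[305.1 154. ]
[288.8 196.8]
```

View pics/s0a.png

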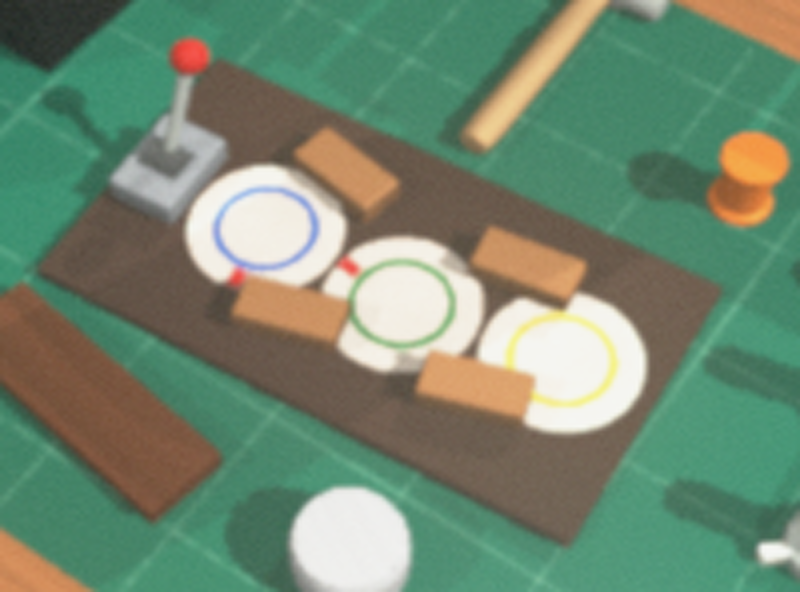

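View pics/top1.png

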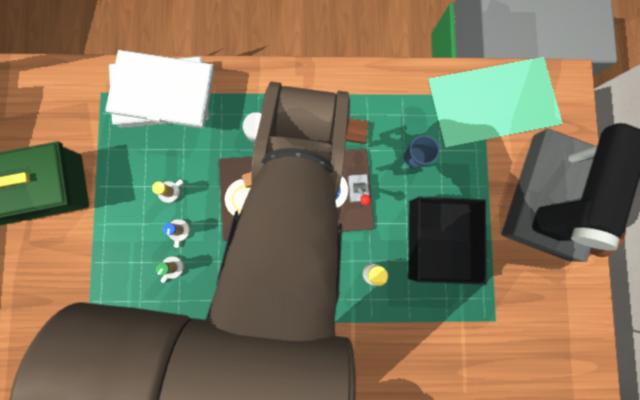

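View pics/scene1.png

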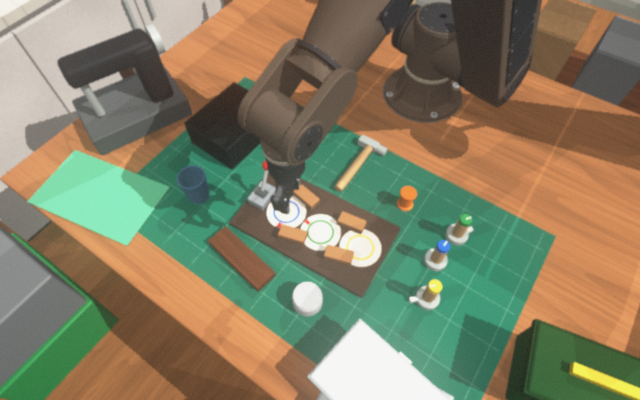

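Emit:
step_arm([
  [[0.001,0.002,-0.04],0],
  [[0,0,-0.045],0],
  [[0,0,-0.045],0],
  [[0,0,-0.03],0],
  [[0,0,-0.016],0],
])

```text
time_s: 2.3
tool_pos: [0.6675, -0.027, 0.0317]
tcp_rot: [0.571, -0.419, 0.417, -0.57]
ft_force: [0.7, 0.4, 0.4]
grip_width: 0.703
```

Emit:
step_arm([
  [[0,0,0],0],
  [[0,0,0],0],
  [[0,0,0],0],
  [[0,0,0],0],
], grip=1)

```text
time_s: 2.7
tool_pos: [0.6696, -0.0262, 0.036]
tcp_rot: [-0.57, 0.417, -0.419, 0.571]
ft_force: [-0.2, 0.0, -1.3]
grip_width: 0.389
```

```bash
python3 - <<'E'
from h import *
st(); save('wrist','w2')
E
```

```text
t 2.7 tcp [ 0.6696 -0.0262  0.036 ] yaw 17.6 w 0.389 F [-0.2  0.  -1.3] j [-0.14  0.79  1.6   0.    0.74 -0.44]
```

View pics/w2.png

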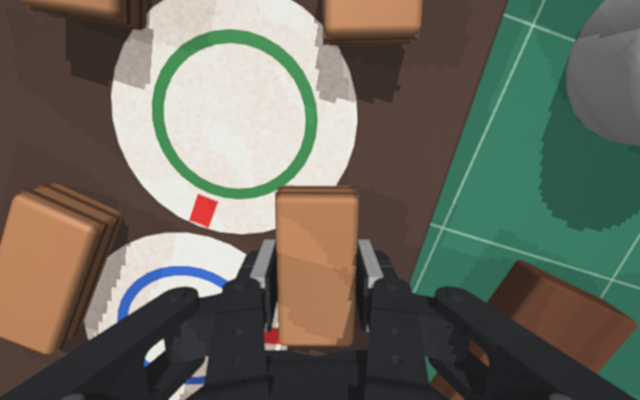

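Emit:
step_arm([
  [[0,0,0.045],0],
  [[0,0,0.045],0],
  [[0,0,0.045],0],
  [[-0.025,-0.035,0.02],0],
  [[-0.028,-0.04,0.01],0],
])

```text
time_s: 3.25
tool_pos: [0.6163, -0.1008, 0.2025]
tcp_rot: [-0.57, 0.415, -0.419, 0.572]
ft_force: [-0.2, -0.9, -1.3]
grip_width: 0.391
```

Emit:
step_arm([
  [[-0.028,-0.04,0],0],
  [[-0.028,-0.04,0],0],
  [[-0.028,-0.04,0],0],
  [[-0.028,-0.04,0],0],
  [[-0.028,-0.04,0],0],
])

```text
time_s: 3.75
tool_pos: [0.4747, -0.3024, 0.2002]
tcp_rot: [-0.571, 0.417, -0.418, 0.571]
ft_force: [0.9, 0.2, -0.1]
grip_width: 0.386
```

Emit:
step_arm([
  [[-0.028,-0.04,-0.01],0],
  [[0,-0.004,-0.04],0],
  [[0,0,-0.045],0],
  [[0,0,-0.015],0],
  [[0,0,0],0],
])

```text
time_s: 4.25
tool_pos: [0.4472, -0.3446, 0.0877]
tcp_rot: [-0.57, 0.419, -0.417, 0.571]
ft_force: [0.9, 0.1, 0.9]
grip_width: 0.386
```

Emit:
step_arm([
  [[0,0,0],0],
  [[0,0,0],0],
], grip=-0.4)

```text
time_s: 4.45
tool_pos: [0.4487, -0.3455, 0.091]
tcp_rot: [0.571, -0.417, 0.419, -0.571]
ft_force: [0.3, 1.1, -0.8]
grip_width: 0.693
```

```bash
python3 - <<'E'
from h import *
st(); save('wrist','w3');save('top','top3')
E
```

```text
t 4.45 tcp [ 0.4487 -0.3455  0.091 ] yaw 17.6 w 0.693 F [ 0.3  1.1 -0.8] j [-0.77  0.61  1.85  0.    0.68 -1.08]
```

View pics/w3.png

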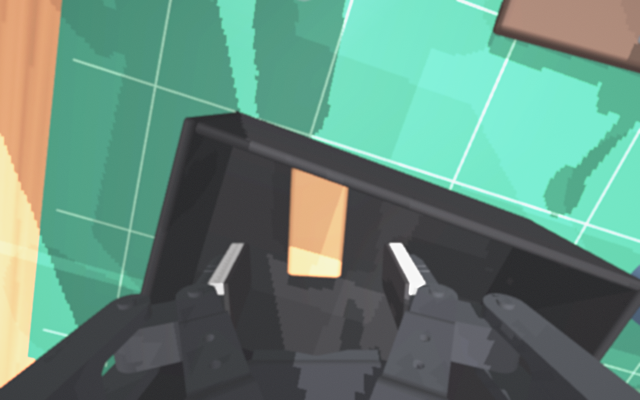

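View pics/top3.png

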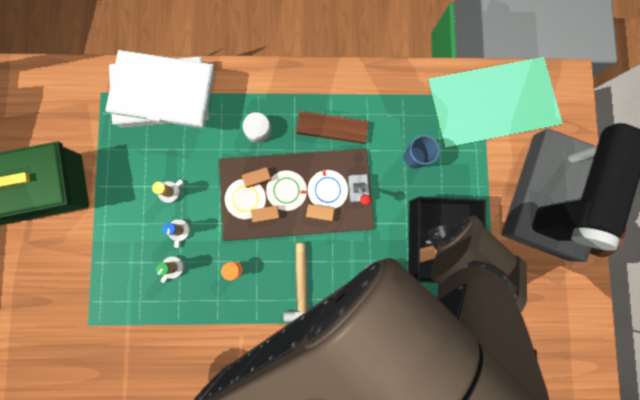

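Emit:
step_arm([
  [[0,0,0.045],0],
  [[0,0,0.045],0],
  [[0.016,0.04,0.02],-4],
  [[0.016,0.041,0],-4],
  [[0.016,0.041,0],-4],
])

```text
time_s: 5.05
tool_pos: [0.4965, -0.2219, 0.2013]
tcp_rot: [-0.523, 0.475, -0.477, 0.523]
ft_force: [0.4, -0.3, -0.2]
grip_width: 0.701
```

Emit:
step_arm([
  [[0.016,0.041,0],-4],
  [[0.016,0.041,0],-4],
  [[0.016,0.041,0],-4],
  [[0.016,0.039,-0.01],-3.5],
  [[0,0,-0.04],0],
])

```text
time_s: 5.55
tool_pos: [0.5632, -0.0573, 0.1528]
tcp_rot: [0.453, -0.538, 0.543, -0.458]
ft_force: [0.6, -1.6, -0.5]
grip_width: 0.7
```

```bash
python3 - <<'E'
from h import *
st(); save('wrist','w4')
E
```

```text
t 5.55 tcp [ 0.5632 -0.0573  0.1528] yaw -9.8 w 0.7 F [ 0.6 -1.6 -0.5] j [-0.22  0.52  1.81  0.    0.81 -0.05]
```

View pics/w4.png

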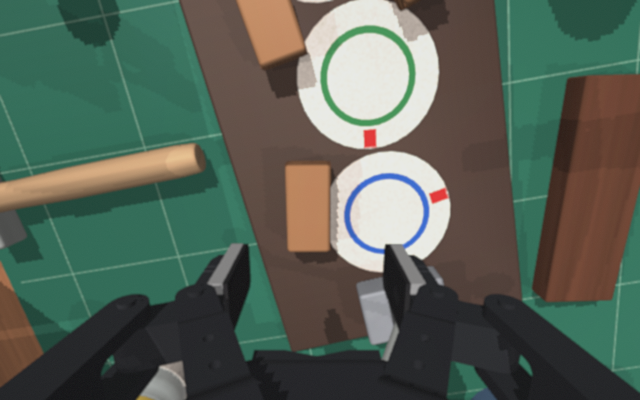

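Emit:
step_arm([
  [[-0.002,-0.002,-0.045],0],
  [[0,0,-0.045],0],
  [[0,0,-0.02],0],
  [[0,0,-0.009],0],
])

```text
time_s: 6.0
tool_pos: [0.5574, -0.0634, 0.0294]
tcp_rot: [-0.455, 0.542, -0.541, 0.454]
ft_force: [-0.1, -0.8, 1.0]
grip_width: 0.7
```

Emit:
step_arm([
  [[0,0,0],0],
  [[0,0,0],0],
  [[0,0,0],0],
  [[0,0,0],0],
], grip=1)

```text
time_s: 6.4
tool_pos: [0.5586, -0.0633, 0.0319]
tcp_rot: [0.454, -0.541, 0.542, -0.455]
ft_force: [-0.6, -1.2, 8.1]
grip_width: 0.388
```

```bash
python3 - <<'E'
from h import *
st(); save('wrist','w5')
E
```

```text
t 6.4 tcp [ 0.5586 -0.0633  0.0319] yaw -9.9 w 0.388 F [-0.6 -1.2  8.1] j [-0.23  0.7   1.89 -0.    0.55 -0.06]
```

View pics/w5.png

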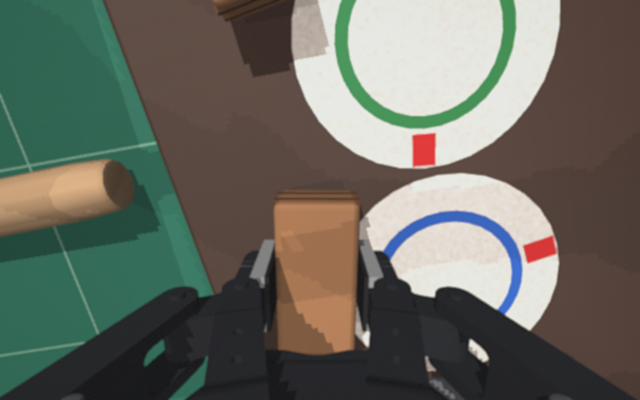

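Emit:
step_arm([
  [[0,0,0.045],0],
  [[0,0,0.045],0],
  [[0,0,0.045],0],
  [[-0.005,-0.035,0.025],0],
  [[-0.006,-0.04,0.01],0],
])

```text
time_s: 6.95
tool_pos: [0.5476, -0.1382, 0.2043]
tcp_rot: [0.455, -0.539, 0.542, -0.457]
ft_force: [1.9, -0.7, -1.4]
grip_width: 0.387
```

Emit:
step_arm([
  [[-0.006,-0.042,0],0],
  [[-0.006,-0.042,0],0],
  [[-0.006,-0.042,0],0],
  [[-0.006,-0.042,0],0],
  [[-0.006,-0.042,-0.02],0],
])

```text
time_s: 7.45
tool_pos: [0.5173, -0.3504, 0.1832]
tcp_rot: [0.455, -0.539, 0.543, -0.455]
ft_force: [1.5, 0.2, -0.9]
grip_width: 0.386
```

Emit:
step_arm([
  [[0,0,-0.045],0],
  [[0,0,-0.045],0],
  [[0,0,-0.005],0],
  [[0,0,0],0],
])

```text
time_s: 7.85
tool_pos: [0.517, -0.3479, 0.0856]
tcp_rot: [-0.455, 0.542, -0.541, 0.455]
ft_force: [0.2, 0.3, 0.8]
grip_width: 0.39
```

Emit:
step_arm([
  [[0,0,0],0],
  [[0,0,0],0],
], grip=-0.4)

```text
time_s: 8.05
tool_pos: [0.5179, -0.3485, 0.0879]
tcp_rot: [0.455, -0.54, 0.543, -0.455]
ft_force: [-0.1, -0.4, 0.6]
grip_width: 0.696
```

```bash
python3 - <<'E'
from h import *
st(); save('wrist','w6');save('top','top6')
E
```

```text
t 8.05 tcp [ 0.5179 -0.3485  0.0879] yaw -9.9 w 0.696 F [-0.1 -0.4  0.6] j [-0.7   0.67  1.7   0.    0.76 -0.53]
```

View pics/w6.png

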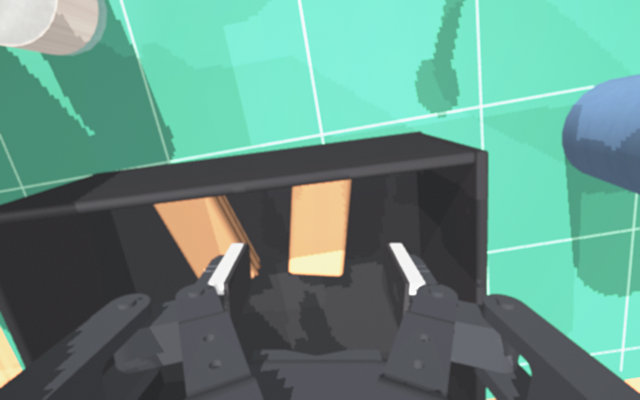

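View pics/top6.png

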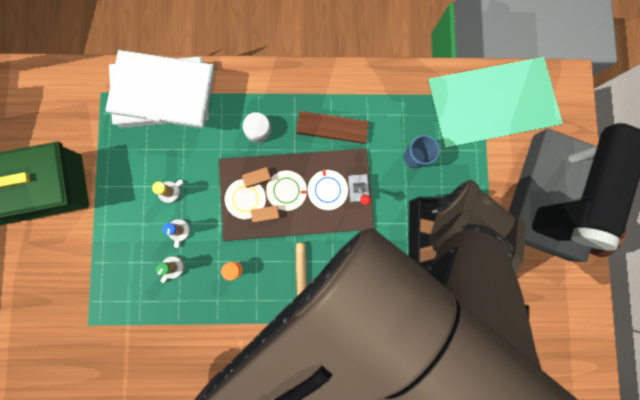

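Emit:
step_arm([
  [[0,0,0.045],0],
  [[0,0,0.045],0],
  [[0.0134,0.0448,0.022],2.8],
  [[0.0134,0.0448,0],2.8],
  [[0.0134,0.0448,0],2.8],
])

```text
time_s: 8.65
tool_pos: [0.5572, -0.2139, 0.1987]
tcp_rot: [0.493, -0.505, 0.507, -0.494]
ft_force: [0.7, -0.9, 0.1]
grip_width: 0.705
```

Emit:
step_arm([
  [[0.0134,0.0448,0],2.8],
  [[0.0134,0.0448,0],2.8],
  [[0.0134,0.0448,0],2.8],
  [[0.0134,0.0448,0],2.8],
  [[0.0134,0.0448,0],2.8],
])

```text
time_s: 9.15
tool_pos: [0.6242, 0.0109, 0.1979]
tcp_rot: [-0.552, 0.442, -0.443, 0.552]
ft_force: [-0.1, 0.1, -1.2]
grip_width: 0.699
```

Emit:
step_arm([
  [[0.0134,0.0448,-0.01],2.8],
  [[0.0134,0.0448,-0.01],2.8],
  [[0,0,-0.03],0],
])

```text
time_s: 9.45
tool_pos: [0.6526, 0.1038, 0.1493]
tcp_rot: [-0.572, 0.412, -0.415, 0.575]
ft_force: [-0.3, -0.6, -0.4]
grip_width: 0.7
```

```bash
python3 - <<'E'
from h import *
st(); save('wrist','w7')
E
```

```text
t 9.45 tcp [0.6526 0.1038 0.1493] yaw 18.5 w 0.7 F [-0.3 -0.6 -0.4] j [ 0.06  0.64  1.56  0.    0.93 -0.26]
```

View pics/w7.png

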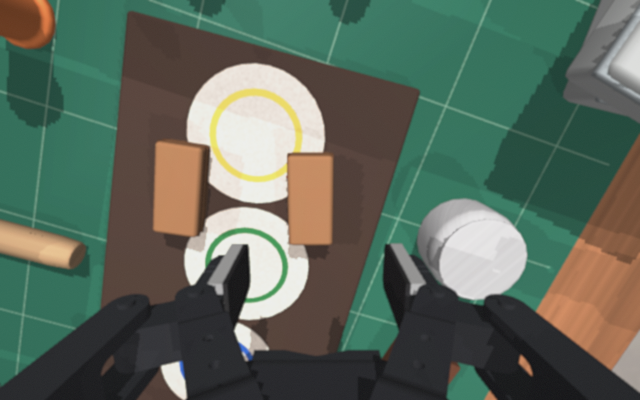

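Emit:
step_arm([
  [[-0.001,-0.003,-0.045],0],
  [[0,0,-0.04],0],
  [[0,0,-0.02],0],
  [[0,0,-0.008],0],
])

```text
time_s: 9.9
tool_pos: [0.6489, 0.0948, 0.0324]
tcp_rot: [0.573, -0.416, 0.415, -0.572]
ft_force: [0.2, 0.4, 1.0]
grip_width: 0.701
```

Emit:
step_arm([
  [[0,0,0],0],
  [[0,0,0],0],
  [[0,0,0],0],
  [[0,0,0],0],
], grip=1)

```text
time_s: 10.3
tool_pos: [0.6503, 0.0954, 0.0354]
tcp_rot: [-0.572, 0.414, -0.416, 0.573]
ft_force: [-1.9, -1.4, 7.4]
grip_width: 0.391
```

Emit:
step_arm([
  [[0,0,0.045],0],
  [[0,0,0.045],0],
  [[0,0,0.045],0],
  [[-0.014,-0.035,0.025],0],
  [[-0.017,-0.042,0.01],0],
])

```text
time_s: 10.8
tool_pos: [0.6191, 0.0188, 0.2074]
tcp_rot: [-0.572, 0.413, -0.416, 0.574]
ft_force: [1.5, -0.9, -0.4]
grip_width: 0.384
```

Emit:
step_arm([
  [[-0.0174,-0.043,0],0],
  [[-0.0174,-0.043,0],0],
  [[-0.0174,-0.043,0],0],
  [[-0.0174,-0.043,0],0],
  [[-0.0174,-0.043,0],0],
])

```text
time_s: 11.3
tool_pos: [0.5306, -0.198, 0.2045]
tcp_rot: [-0.572, 0.415, -0.416, 0.572]
ft_force: [0.1, -0.7, -0.4]
grip_width: 0.391
```

Emit:
step_arm([
  [[-0.0174,-0.043,0],0],
  [[-0.0174,-0.043,0],0],
  [[-0.0174,-0.043,0],0],
  [[-0.0174,-0.043,0],0],
  [[-0.0174,-0.043,0],0],
])

```text
time_s: 11.8
tool_pos: [0.4435, -0.4132, 0.2045]
tcp_rot: [0.572, -0.415, 0.416, -0.572]
ft_force: [0.7, 0.8, 0.2]
grip_width: 0.388
```

Emit:
step_arm([
  [[0,0,-0.045],0],
  [[0,0,-0.045],0],
  [[0,0,-0.02],0],
  [[0,0,0],0],
])

```text
time_s: 12.2
tool_pos: [0.4436, -0.4107, 0.0914]
tcp_rot: [-0.572, 0.417, -0.414, 0.573]
ft_force: [-0.3, 0.4, 0.5]
grip_width: 0.388
```

Emit:
step_arm([
  [[0,0,0],0],
  [[0,0,0],0],
], grip=-0.4)

```text
time_s: 12.4
tool_pos: [0.4452, -0.412, 0.0956]
tcp_rot: [0.573, -0.414, 0.416, -0.572]
ft_force: [-0.3, -1.0, 0.2]
grip_width: 0.695
```

```bash
python3 - <<'E'
from h import *
st(); save('wrist','w8');save('top','top8')
E
```

```text
t 12.4 tcp [ 0.4452 -0.412   0.0956] yaw 18.1 w 0.695 F [-0.3 -1.   0.2] j [-0.86  0.64  1.74  0.    0.75 -1.17]
```

View pics/w8.png

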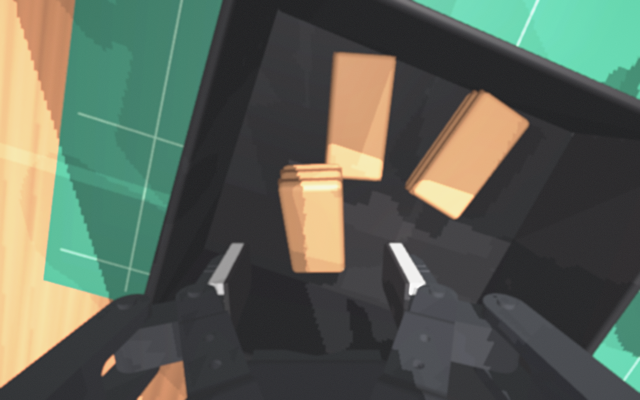

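View pics/top8.png

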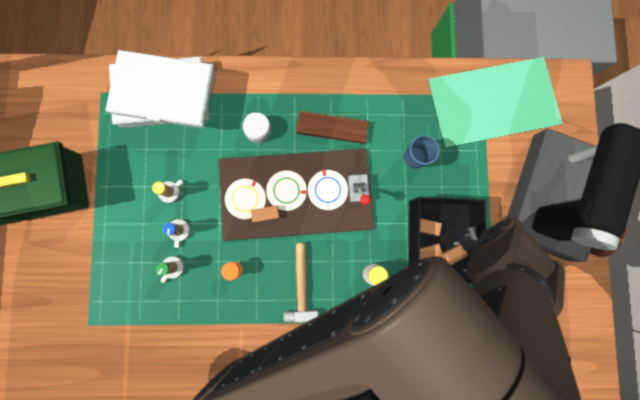

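Emit:
step_arm([
  [[0,0,0.045],0],
  [[0,0,0.045],0],
  [[0.01,0.0445,0.022],-0.8],
  [[0.01,0.0445,0],-0.8],
  [[0.01,0.0445,0],-0.8],
])

```text
time_s: 13.0
tool_pos: [0.4747, -0.2773, 0.2073]
tcp_rot: [-0.563, 0.426, -0.429, 0.563]
ft_force: [1.2, 0.3, -0.2]
grip_width: 0.705
```

Emit:
step_arm([
  [[0.01,0.0445,0],-0.8],
  [[0.01,0.0445,0],-0.8],
  [[0.01,0.0445,0],-0.8],
  [[0.01,0.0445,0],-0.8],
  [[0.01,0.0445,0],-0.8],
])

```text
time_s: 13.5
tool_pos: [0.5247, -0.0542, 0.2066]
tcp_rot: [-0.548, 0.446, -0.447, 0.549]
ft_force: [0.9, 0.2, -0.5]
grip_width: 0.697
```

Emit:
step_arm([
  [[0.01,0.0445,0],-0.8],
  [[0.01,0.0445,-0.02],-0.8],
  [[0.01,0.0435,-0.02],-0.8],
  [[0,0,-0.02],0],
])

```text
time_s: 13.9
tool_pos: [0.5553, 0.0809, 0.1459]
tcp_rot: [-0.539, 0.456, -0.458, 0.541]
ft_force: [-0.1, -0.5, -1.2]
grip_width: 0.699
```

```bash
python3 - <<'E'
from h import *
st(); save('wrist','w9')
E
```

```text
t 13.9 tcp [0.5553 0.0809 0.1459] yaw 9.5 w 0.699 F [-0.1 -0.5 -1.2] j [ 0.03  0.52  1.82  0.    0.79 -0.14]
```

View pics/w9.png

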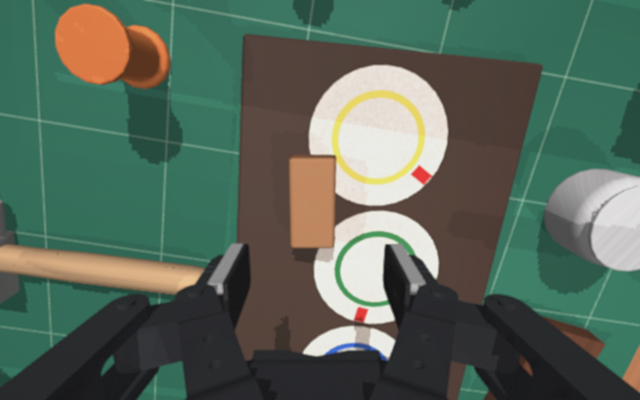

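Emit:
step_arm([
  [[-0.001,-0.003,-0.045],0],
  [[0,0,-0.035],0],
  [[0,0,-0.02],0],
  [[0,0,-0.008],0],
])

```text
time_s: 14.35
tool_pos: [0.5532, 0.0729, 0.0366]
tcp_rot: [0.539, -0.458, 0.458, -0.538]
ft_force: [-0.3, 0.0, -0.1]
grip_width: 0.699
```

Emit:
step_arm([
  [[0,0,0],0],
  [[0,0,0],0],
  [[0,0,0],0],
  [[0,0,0],0],
], grip=1)

```text
time_s: 14.75
tool_pos: [0.5541, 0.0734, 0.0388]
tcp_rot: [-0.538, 0.457, -0.459, 0.539]
ft_force: [-1.5, -0.5, 9.5]
grip_width: 0.384
```

Emit:
step_arm([
  [[0,0,0.045],0],
  [[0,0,0.045],0],
  [[0,0,0.045],0],
  [[0,-0.035,0.025],0],
  [[0,-0.042,0.01],0],
])

```text
time_s: 15.25
tool_pos: [0.554, -0.0034, 0.2112]
tcp_rot: [-0.538, 0.455, -0.459, 0.541]
ft_force: [0.5, -0.5, -0.2]
grip_width: 0.387
```

Emit:
step_arm([
  [[-0.005,-0.042,0],0],
  [[-0.005,-0.042,0],0],
  [[-0.004,-0.042,0],0],
  [[-0.004,-0.042,0],0],
  [[-0.004,-0.042,0],0],
])

```text
time_s: 15.75
tool_pos: [0.5309, -0.2152, 0.2082]
tcp_rot: [-0.539, 0.457, -0.458, 0.539]
ft_force: [0.6, 1.0, -0.6]
grip_width: 0.385
```

Emit:
step_arm([
  [[-0.004,-0.042,0],0],
  [[-0.004,-0.042,0],0],
  [[-0.004,-0.042,0],0],
  [[-0.004,-0.042,0],0],
  [[-0.004,-0.03,0],0],
])

```text
time_s: 16.25
tool_pos: [0.5107, -0.4141, 0.208]
tcp_rot: [0.539, -0.458, 0.459, -0.539]
ft_force: [1.5, -0.1, -0.6]
grip_width: 0.389
```

Emit:
step_arm([
  [[0,0,-0.045],0],
  [[0,0,-0.045],0],
  [[0,0,-0.02],0],
  [[0,0,0],0],
])

```text
time_s: 16.65
tool_pos: [0.5104, -0.4107, 0.0949]
tcp_rot: [-0.539, 0.46, -0.456, 0.539]
ft_force: [-0.2, -0.1, -0.7]
grip_width: 0.384
```

Emit:
step_arm([
  [[0,0,0],0],
  [[0,0,0],0],
], grip=-0.4)

```text
time_s: 16.85
tool_pos: [0.5121, -0.4121, 0.0995]
tcp_rot: [0.539, -0.457, 0.459, -0.539]
ft_force: [0.4, 0.3, 0.2]
grip_width: 0.696
```

Emit:
step_arm([
  [[0,0,0.045],0],
  [[0,0,0.045],0],
  [[0,0,0.04],0],
])

```text
time_s: 17.15
tool_pos: [0.5117, -0.4116, 0.2315]
tcp_rot: [0.539, -0.457, 0.459, -0.539]
ft_force: [1.2, 0.1, 0.5]
grip_width: 0.697
```

```bash
python3 - <<'E'
from h import *
st(); save('wrist','w10');im=save('top','top10')[:,:,::-1]
cv2.imwrite('pics/t10a.png',cv2.resize(im[140:300,130:390],None,fx=3,fy=3,interpolation=cv2.INTER_CUBIC))
E
```

```text
t 17.15 tcp [ 0.5117 -0.4116  0.2315] yaw 9.3 w 0.697 F [1.2 0.1 0.5] j [-0.78  0.55  1.49  0.    1.1  -0.94]
```

View pics/w10.png

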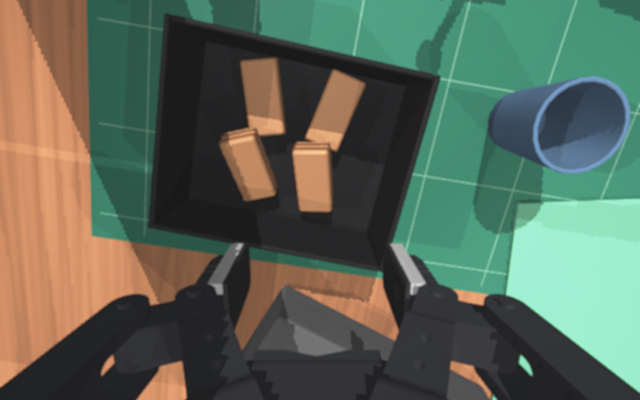

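View pics/t10a.png

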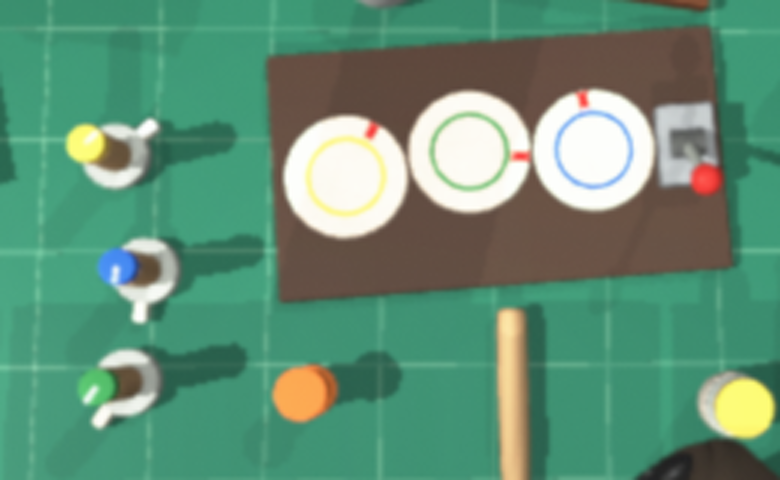

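```bash
python3 - <<'E'
from h import *
C=cam('top')
f=lambda c,z: ray(C,((c[0]+.5)/3+130-.5,(c[1]+.5)/3+140-.5),z)
for n,c,p,z in [('sy',(116,155),(150,127),.016),('sb',(148,270),(140,318),.016),('sg',(128,384),(102,420),.016),('ty',(346,176),(371,131),.015),('tg',(469.5,151.5),(520,156),.015),('tb',(593.5,150),(583,99),.015)]:
    a=f(c,z);b=f(p,z); d=b-a; print(n,np.round(a,4),round(np.degrees(np.arctan2(d[1],d[0])),1),np.linalg.norm(d).round(3))
E
```

```text
sy [0.6133 0.3309 0.016 ] -49.2 0.038
sb [0.5126 0.3    0.016 ] 172.3 0.042
sg [0.415 0.314 0.016] 145.2 0.037
ty [0.5947 0.1302 0.015 ] -28.2 0.045
tg [0.6164 0.0217 0.015 ] -95.2 0.045
tb [ 0.6177 -0.0882  0.015 ] 11.0 0.047
```

Emit:
step_arm([
  [[0.0105,0.0437,0],8],
  [[0.0105,0.0437,0],8],
  [[0.0105,0.0437,0],8],
  [[0.0105,0.0437,0],8],
  [[0.0105,0.0437,0],8],
])

```text
time_s: 17.75
tool_pos: [0.5642, -0.1913, 0.2286]
tcp_rot: [0.664, -0.243, 0.245, -0.664]
ft_force: [-0.3, -0.1, -0.5]
grip_width: 0.7
```

Emit:
step_arm([
  [[0.0105,0.0437,0],8],
  [[0.0105,0.0437,0],8],
  [[0.0105,0.0437,0],8],
  [[0.0105,0.0437,0],8],
  [[0.0105,0.0437,0],8.5],
])

```text
time_s: 18.25
tool_pos: [0.6167, 0.0274, 0.2286]
tcp_rot: [0.707, 0.002, -0.0, -0.707]
ft_force: [0.4, -0.3, -0.1]
grip_width: 0.7
```

Emit:
step_arm([
  [[0,0,0],0],
  [[0,0,0],0],
  [[0,0,0],0],
])

```text
time_s: 18.55
tool_pos: [0.6163, 0.0247, 0.2279]
tcp_rot: [0.707, -0.002, 0.002, -0.707]
ft_force: [-0.1, 0.0, 0.1]
grip_width: 0.704
```

```bash
python3 - <<'E'
from h import *
st(); C=cam('wrist');save('wrist','v1'); np.savez('pics/v1c.npz',K=C[0],R=C[1],t=C[2]); st()
E
```

```text
t 18.55 tcp [0.6163 0.0247 0.2279] yaw 89.7 w 0.704 F [-0.1  0.   0.1] j [-0.07  0.5   1.6  -0.    1.04 -1.63]
t 18.6 tcp [0.6163 0.0244 0.2278] yaw 89.7 w 0.7 F [0.3 0.1 0.5] j [-0.07  0.5   1.6  -0.    1.04 -1.63]
```

View pics/v1.png

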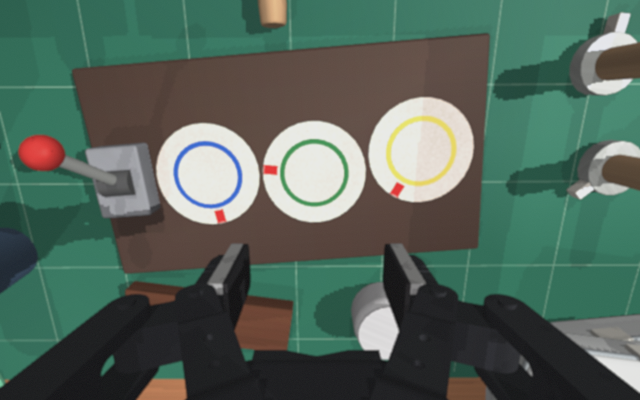

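Emit:
step_arm([
  [[0,0,0],-8.5],
  [[0,0,0],-8.5],
  [[0,0,0],-8.5],
  [[0,0,0],-8.5],
  [[0,0,0],-8.5],
])

```text
time_s: 19.1
tool_pos: [0.6163, 0.0239, 0.2276]
tcp_rot: [-0.657, 0.26, -0.261, 0.657]
ft_force: [-0.3, 0.4, -0.7]
grip_width: 0.701
```

Emit:
step_arm([
  [[0,0,0],-8.5],
  [[0,0,0],-8.5],
  [[0,0,0],-8.5],
  [[0,0,0],-8.5],
  [[0,0,0],-8.5],
])

```text
time_s: 19.6
tool_pos: [0.6163, 0.0239, 0.2276]
tcp_rot: [-0.518, 0.481, -0.481, 0.518]
ft_force: [-0.2, 0.3, 0.4]
grip_width: 0.702
```

Emit:
step_arm([
  [[0,0,0],-8.5],
  [[0,0,0],-8.5],
  [[0,0,0],-8.5],
  [[0,0,0],-8.5],
  [[0,0,0],-8.5],
])

```text
time_s: 20.1
tool_pos: [0.6163, 0.0239, 0.2276]
tcp_rot: [0.309, -0.636, 0.636, -0.309]
ft_force: [0.5, 0.1, -0.1]
grip_width: 0.7
```

Emit:
step_arm([
  [[0,0,0],-8.5],
  [[0,0,0],-8.5],
  [[0,0,0],-8.5],
  [[0,0,0],-8.5],
  [[0,0,0],-8.5],
])

```text
time_s: 20.6
tool_pos: [0.6163, 0.0239, 0.2276]
tcp_rot: [0.057, -0.705, 0.705, -0.057]
ft_force: [0.4, -0.8, 0.1]
grip_width: 0.701
```

Emit:
step_arm([
  [[0,0,0],-8.5],
  [[0,0,0],-1.5],
  [[0,0,0],0],
  [[0,0,0],0],
  [[0,0,0],0],
])

```text
time_s: 21.1
tool_pos: [0.6164, 0.0252, 0.2274]
tcp_rot: [-0.001, -0.707, 0.707, 0.001]
ft_force: [0.3, -0.8, 0.5]
grip_width: 0.697
```

```bash
python3 - <<'E'
from h import *
st(); C=cam('wrist');save('wrist','v2'); np.savez('pics/v2c.npz',K=C[0],R=C[1],t=C[2]); st()
E
```

```text
t 21.1 tcp [0.6164 0.0252 0.2274] yaw -90.1 w 0.697 F [ 0.3 -0.8  0.5] j [-0.07  0.5   1.6  -0.    1.04  1.51]
t 21.15 tcp [0.6164 0.0253 0.2273] yaw -90.1 w 0.702 F [-0.7 -0.2  0.1] j [-0.07  0.5   1.6  -0.    1.04  1.51]
```

View pics/v2.png

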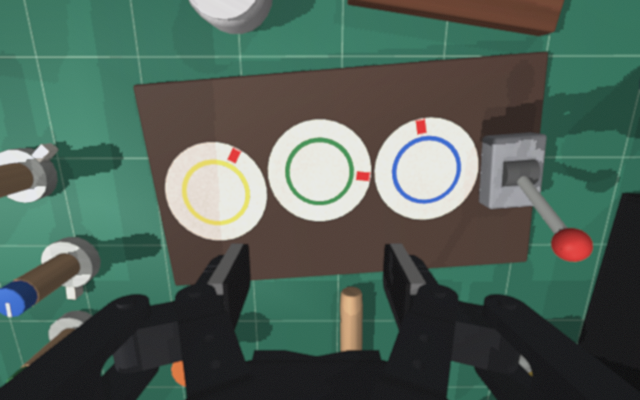

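```bash
cat > tg.py <<'E'
from h import *
from scipy.optimize import least_squares
rng={'y':((22,90,120),(35,255,255)),'g':((50,80,60),(80,255,190)),'b':((105,100,80),(125,255,255))}
def fit(f,C,approx,z=.015):
    im=np.load(f'pics/{f}.npy'); hsv=cv2.cvtColor(cv2.cvtColor(im,cv2.COLOR_RGB2BGR),cv2.COLOR_BGR2HSV)
    out={}
    for k,(x,y) in approx.items():
        c=proj(C,(x,y,z)); e=proj(C,(x+.053,y,z)); rad=np.linalg.norm(e-c)
        m=cv2.inRange(hsv,*rng[k]); yy,xx=np.nonzero(m); s=np.hypot(xx-c[0],yy-c[1])<rad*1.0
        W=np.array([ray(C,p,z)[:2] for p in zip(xx[s],yy[s])])
        q=least_squares(lambda q:np.hypot(W[:,0]-q[0],W[:,1]-q[1])-q[2],[x,y,.034],loss='soft_l1',f_scale=.002).x
        m=cv2.inRange(hsv,(0,130,120),(8,255,255))|cv2.inRange(hsv,(172,130,120),(180,255,255)); yy,xx=np.nonzero(m); s=np.hypot(xx-c[0],yy-c[1])<rad*1.05
        M=np.array([ray(C,p,z)[:2] for p in zip(xx[s],yy[s])]).mean(0); d=M-q[:2]
        out[k]=(q, np.degrees(np.arctan2(d[1],d[0])),np.hypot(*d)); print(f,k,len(W),np.round(q,4),'mark',round(out[k][1],1),out[k][2].round(4))
    return out
if __name__=='__main__':
    A={'y':(.597,.132),'g':(.617,.025),'b':(.62,-.085)}
    for v in ('v1','v2'):
        d=np.load(f'pics/{v}c.npz'); fit(v,(d['K'],d['R'],d['t']),A)
    fit('top10',cam('top'),{'y':(.5947,.1302),'g':(.6164,.0217),'b':(.6177,-.0882)})
    fit('scene1',cam('scene'),{'y':(.595,.135)})
E
python3 tg.py
```

```text
v1 y 913 [0.5955 0.1322 0.0331] mark -29.0 0.0451
v1 g 617 [0.6174 0.0236 0.0331] mark -95.4 0.0448
v1 b 741 [ 0.6189 -0.0863  0.0331] mark 11.5 0.045
v2 y 804 [0.5957 0.1323 0.0332] mark -28.9 0.0451
v2 g 621 [0.6177 0.0238 0.0331] mark -95.3 0.045
v2 b 750 [ 0.6191 -0.0863  0.0332] mark 11.6 0.045
top10 y 68 [0.5946 0.1309 0.0331] mark -28.8 0.0468Traceback (most recent call last):
  File "tg.py", line 20, in <module>
    fit('top10',cam('top'),{'y':(.5947,.1302),'g':(.6164,.0217),'b':(.6177,-.0882)})
    ~~~^^^^^^^^^^^^^^^^^^^^^^^^^^^^^^^^^^^^^^^^^^^^^^^^^^^^^^^^^^^^^^^^^^^^^^^^^^^^^
  File "tg.py", line 11, in fit
    q=least_squares(lambda q:np.hypot(W[:,0]-q[0],W[:,1]-q[1])-q[2],[x,y,.034],loss='soft_l1',f_scale=.002).x
      ~~~~~~~~~~~~~^^^^^^^^^^^^^^^^^^^^^^^^^^^^^^^^^^^^^^^^^^^^^^^^^^^^^^^^^^^^^^^^^^^^^^^^^^^^^^^^^^^^^^^^
    return func(*args, **kwargs)
    vector_fun = VectorFunction(
        fun_wrapped,
    ...<6 lines>...
        workers=workers
    )
    self._update_fun()
    ~~~~~~~~~~~~~~~~^^
    self.f = self.fun_wrapped(xp_copy(self.x))
             ~~~~~~~~~~~~~~~~^^^^^^^^^^^^^^^^^
    return np.atleast_1d(self.fun(x))
                         ~~~~~~~~^^^
    return self.f(x, *self.args, **self.kwargs)
           ~~~~~~^^^^^^^^^^^^^^^^^^^^^^^^^^^^^^
  File "tg.py", line 11, in <lambda>
    q=least_squares(lambda q:np.hypot(W[:,0]-q[0],W[:,1]-q[1])-q[2],[x,y,.034],loss='soft_l1',f_scale=.002).x
                                      ~^^^^^
IndexError: too many indices for array: array is 1-dimensional, but 2 were indexed
```

Emit:
step_arm([
  [[-0.0092,0.0264,0.002],8.2],
  [[-0.0092,0.0264,0.002],8.2],
  [[-0.0092,0.0264,0.002],8.2],
  [[-0.0092,0.0264,0.002],8.2],
  [[-0.0092,0.0264,0.002],8.2],
])

```text
time_s: 21.65
tool_pos: [0.57, 0.1584, 0.2375]
tcp_rot: [0.249, -0.662, 0.662, -0.249]
ft_force: [0.0, 0.4, -0.4]
grip_width: 0.704
```

Emit:
step_arm([
  [[-0.0092,0.0264,0.002],8.2],
  [[-0.0092,0.0264,0.002],8.2],
  [[-0.0092,0.0264,0.002],8.2],
  [[-0.0092,0.0264,0.002],8.2],
  [[-0.0092,0.0264,0.002],8.2],
])

```text
time_s: 22.15
tool_pos: [0.5239, 0.2905, 0.2475]
tcp_rot: [0.465, -0.533, 0.533, -0.465]
ft_force: [-0.5, 0.2, -0.3]
grip_width: 0.704
```

Emit:
step_arm([
  [[-0.0092,0.0264,0.002],8],
  [[0,0,0],0],
  [[0,0,0],0],
  [[0,0,0],0],
])

```text
time_s: 22.55
tool_pos: [0.5154, 0.3152, 0.2492]
tcp_rot: [0.499, -0.501, 0.501, -0.499]
ft_force: [1.1, 0.6, 0.6]
grip_width: 0.701
```

```bash
python3 - <<'E'
from h import *
st(); C=cam('wrist');save('wrist','v3'); np.savez('pics/v3c.npz',K=C[0],R=C[1],t=C[2]); st()
E
```

```text
t 22.55 tcp [0.5154 0.3152 0.2492] yaw -0.3 w 0.701 F [1.1 0.6 0.6] j [ 0.44  0.46  1.61 -0.    1.08  0.45]
t 22.6 tcp [0.5156 0.315  0.2492] yaw -0.3 w 0.702 F [0.3 0.5 0.3] j [ 0.44  0.46  1.61 -0.    1.08  0.45]
```

View pics/v3.png

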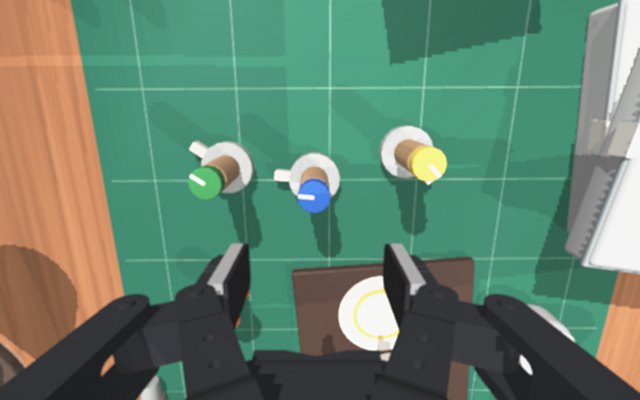

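```bash
python3 - <<'E'
from h import *
im=cv2.imread('pics/v3.png')
cv2.imwrite('pics/v3a.png',cv2.resize(im[110:230,175:455],None,fx=2.85,fy=2.85,interpolation=cv2.INTER_CUBIC))
d=np.load('pics/v3c.npz');C=(d['K'],d['R'],d['t'])
for n,u in [('g',(206,183)),('b',(314,197)),('y',(429,163))]: print(n,np.round(ray(C,u,.09),4))
E
```

```text
g [0.4191 0.3187 0.09  ]
b [0.5137 0.3054 0.09  ]
y [0.6132 0.3352 0.09  ]
```

View pics/v3a.png

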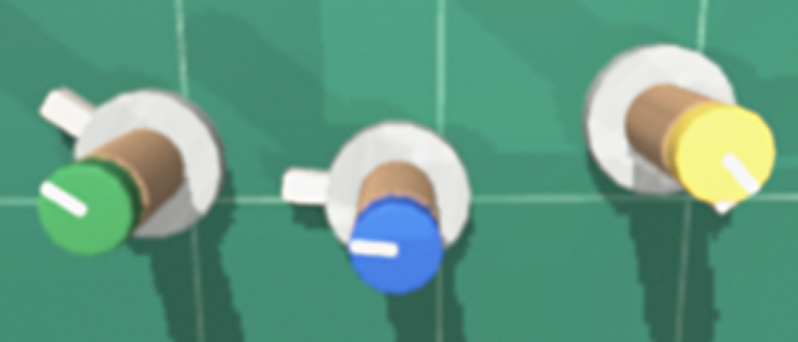

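```bash
python3 - <<'E'
from h import *
d=np.load('pics/v3c.npz');C=(d['K'],d['R'],d['t'])
f=lambda c,z: ray(C,((c[0]+.5)/2.85+175-.5,(c[1]+.5)/2.85+110-.5),z)
an=lambda a,b:round(np.degrees(np.arctan2(*(b-a)[1::-1])),1)
for n,c,l0,l1 in [('g',(86,208),(85,211),(45,187)),('b',(397,247),(397,250),(352,246)),('y',(725,155),(727,157),(756,190))]:
    print(n,np.round(f(c,.09),4),'line',an(f(l0,.09),f(l1,.09)),'ctr',an(f(c,.09),f(l1,.09)))
for n,c,p in [('g',(148,162),(55,101)),('b',(398,194),(284,186)),('y',(660,119),(723,208))]:
    print(n,'base',np.round(f(c,.016),4),an(f(c,.015),f(p,.015)), np.linalg.norm(f(c,.015)-f(p,.015)).round(4))
E
```

```text
g [0.4181 0.3191 0.09  ] line 146.5 ctr 150.8
b [0.5137 0.306  0.09  ] line 174.4 ctr 178.3
y [0.6133 0.3343 0.09  ] line -46.5 ctr -46.3
g base [0.4183 0.3199 0.016 ] 144.8 0.0406
b base [0.5137 0.3068 0.016 ] 175.5 0.0441
y base [0.6127 0.3351 0.016 ] -52.4 0.0438
```

Emit:
step_arm([
  [[0.033,0.007,-0.03],0],
  [[0.033,0.007,-0.03],0],
  [[0.0315,0.006,-0.03],0],
  [[0,0,0],0],
  [[0,0,0],0],
], grip=-0.3)

```text
time_s: 23.1
tool_pos: [0.6129, 0.3348, 0.1583]
tcp_rot: [-0.499, 0.502, -0.501, 0.498]
ft_force: [-0.7, 0.0, 0.6]
grip_width: 0.646
```

```bash
cat >> h.py <<'E'
def wsave(f,box=None,s=3):
    st(); C=cam('wrist'); save('wrist',f); np.savez(f'pics/{f}c.npz',K=C[0],R=C[1],t=C[2])
    if box:
        x0,y0,x1,y1=box; b=cv2.imread(f'pics/{f}.png')[y0:y1,x0:x1]; cv2.imwrite(f'pics/{f}a.png',cv2.resize(b,None,fx=s,fy=s,interpolation=cv2.INTER_CUBIC))
def wc(f):
    d=np.load(f'pics/{f}c.npz'); return d['K'],d['R'],d['t']
E
python3 - <<'E'
from h import *
wsave('y1',(200,60,450,260),3)
E
```

```text
t 23.1 tcp [0.6129 0.3348 0.1583] yaw -0.3 w 0.646 F [-0.7  0.   0.6] j [ 0.41  0.68  1.45 -0.    1.02  0.41]
```

View pics/y1a.png

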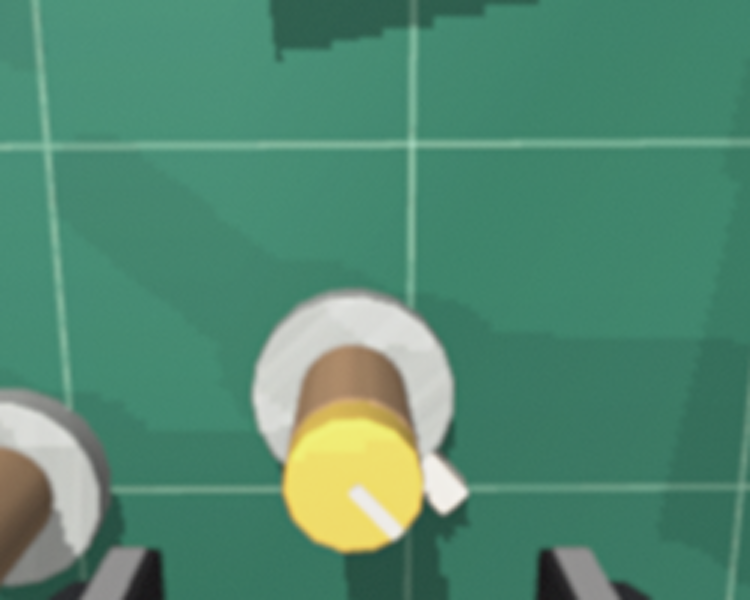

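```bash
cat > pa.py <<'E'
import sys
from h import *
def pa(f,box,s,l0,l1,c,p,top,dz=0):
    C=wc(f); g=lambda u,z: ray(C,((u[0]+.5)/s+box[0]-.5,(u[1]+.5)/s+box[1]-.5),z+dz)
    an=lambda a,b:round(np.degrees(np.arctan2(*(b-a)[1::-1])),1)
    print('top',np.round(g(top,.09),4),'base',np.round(g(c,.016),4),'line',an(g(l0,.09),g(l1,.09)),'topc->lineend',an(g(top,.09),g(l1,.09)),'pointer',an(g(c,.015),g(p,.015)),np.linalg.norm(g(c,.015)-g(p,.015)).round(4))
E
python3 - <<'E'
from pa import *
pa('y1',(200,60),3,(356,492),(398,533),(353,390),(457,503),(353,486))
E
```

```text
top [0.6137 0.3343 0.09  ] base [0.6139 0.3359 0.016 ] line -46.3 topc->lineend -48.2 pointer -48.6 0.0448
```

Emit:
step_arm([
  [[0.001,0,-0.045],0],
  [[0,0,-0.04],0],
  [[0,0,-0.018],0],
  [[0,0,0],0],
  [[0,0,0],0],
])

```text
time_s: 23.65
tool_pos: [0.6141, 0.3361, 0.0585]
tcp_rot: [0.498, -0.501, 0.501, -0.5]
ft_force: [0.6, 0.5, 0.8]
grip_width: 0.652
```

Emit:
step_arm([
  [[0,0,0],0],
  [[0,0,0],0],
  [[0,0,0],0],
], grip=1, force=20)

```text
time_s: 23.95
tool_pos: [0.6142, 0.3362, 0.0584]
tcp_rot: [0.498, -0.501, 0.501, -0.5]
ft_force: [-2.0, 0.0, 8.9]
grip_width: 0.342
```

Emit:
step_arm([
  [[0,0,0],0],
  [[0,0,0],0],
], grip=-0.2)

```text
time_s: 24.15
tool_pos: [0.6138, 0.3359, 0.0569]
tcp_rot: [0.499, -0.501, 0.501, -0.499]
ft_force: [-0.0, 0.6, 0.7]
grip_width: 0.598
```

Emit:
step_arm([
  [[0,0,0],-8.5],
  [[0,0,0],-8.5],
  [[0,0,0],-8.5],
  [[0,0,0],-8.5],
  [[0,0,0],-8.5],
])

```text
time_s: 24.65
tool_pos: [0.6137, 0.3358, 0.0563]
tcp_rot: [0.282, -0.649, 0.649, -0.282]
ft_force: [0.1, 0.3, -1.5]
grip_width: 0.6
```

Emit:
step_arm([
  [[0,0,0],-8.5],
  [[0,0,0],-8.5],
  [[0,0,0],-8.5],
  [[0,0,0],-8.5],
  [[0,0,0],-8.5],
])

```text
time_s: 25.15
tool_pos: [0.6137, 0.3358, 0.0563]
tcp_rot: [0.027, -0.707, 0.707, -0.027]
ft_force: [0.3, 0.0, 0.5]
grip_width: 0.599
```

Emit:
step_arm([
  [[0,0,0],-5],
  [[0,0,0],0],
  [[0,0,0],0],
])

```text
time_s: 25.45
tool_pos: [0.6137, 0.3358, 0.0563]
tcp_rot: [-0.0, -0.707, 0.707, 0.0]
ft_force: [0.2, -0.3, 0.2]
grip_width: 0.602
```

```bash
python3 - <<'E'
from h import *
wsave('y2')
E
```

```text
t 25.45 tcp [0.6137 0.3358 0.0563] yaw -90.1 w 0.602 F [ 0.2 -0.3  0.2] j [ 0.41  0.8   1.51 -0.    0.83  1.98]
```

View pics/y2.png

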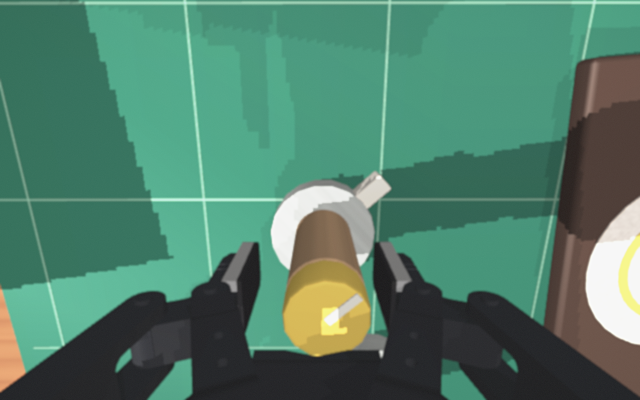

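Emit:
step_arm([
  [[0,0,0],0],
  [[0,0,0],0],
  [[0,0,0],0],
  [[0,0,0],0],
], grip=1, force=50)

```text
time_s: 25.9
tool_pos: [0.6138, 0.3358, 0.0565]
tcp_rot: [-0.001, -0.707, 0.707, 0.001]
ft_force: [-0.9, -0.8, 2.0]
grip_width: 0.338
```

```bash
python3 - <<'E'
from h import *
wsave('y3',(220,150,420,360),2.8)
E
```

```text
t 25.9 tcp [0.6138 0.3358 0.0565] yaw -90.2 w 0.338 F [-0.9 -0.8  2. ] j [ 0.41  0.8   1.51 -0.    0.83  1.98]
```

View pics/y3a.png

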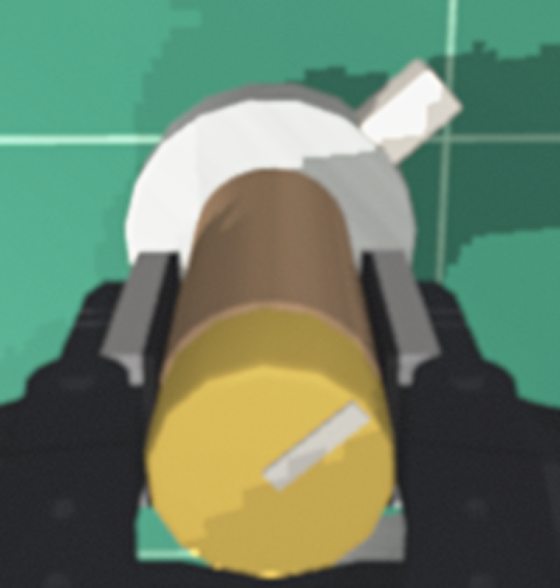

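```bash
python3 - <<'E'
from pa import *
pa('y3',(220,150),2.8,(274,481),(362,411),(270,222),(442,82),(270,472))
C=wc('y3')
print(np.round(proj(C,(.6138,.3358,.09)),1),np.round(proj(C,(.6138,.3358,.016)),1))
for a in (-45,-48,-51): 
    q=lambda p:(proj(C,p)+.5-np.array([220,150]))*2.8
    print(a,np.round(q((.6138+.044*np.cos(np.radians(a)),.3358+.044*np.sin(np.radians(a)),.015))),np.round(q((.6138,.3358,.016))),np.round(q((.6138,.3358,.09))),np.round(q((.6138+.012*np.cos(np.radians(a)),.3358+.012*np.sin(np.radians(a)),.09))))
E
```

```text
top [0.6154 0.3371 0.09  ] base [0.6181 0.3372 0.016 ] line -47.5 topc->lineend -52.8 pointer -49.3 0.042
[320.2 322.6] [318.7 236.4]
-45 [446.  83.] [278. 243.] [282. 485.] [356. 420.]
-48 [454.  92.] [278. 243.] [282. 485.] [360. 424.]
-51 [462. 101.] [278. 243.] [282. 485.] [363. 427.]
```

Emit:
step_arm([
  [[0,0,0.03],0],
  [[0,0,0.03],0],
  [[-0.0036,-0.0407,0.01],3.7],
  [[-0.0036,-0.0407,0],3.7],
  [[-0.0036,-0.0407,0],3.7],
])

```text
time_s: 26.45
tool_pos: [0.6023, 0.2127, 0.1262]
tcp_rot: [0.068, -0.704, 0.704, -0.068]
ft_force: [1.0, -0.6, -2.8]
grip_width: 0.342
```

Emit:
step_arm([
  [[-0.0036,-0.0407,0],3.7],
  [[-0.0036,-0.0407,0],3.7],
  [[0,0,-0.02],0],
  [[0,0,-0.015],0],
  [[0,0,0],0],
])

```text
time_s: 26.95
tool_pos: [0.5946, 0.1319, 0.0892]
tcp_rot: [-0.114, 0.698, -0.698, 0.111]
ft_force: [-0.7, 0.4, -3.9]
grip_width: 0.343
```

Emit:
step_arm([
  [[0,0,0],0],
  [[0,0,0],0],
])

```text
time_s: 27.15
tool_pos: [0.596, 0.1327, 0.0919]
tcp_rot: [0.112, -0.698, 0.698, -0.113]
ft_force: [-0.2, -0.1, -3.2]
grip_width: 0.337
```

```bash
python3 - <<'E'
from h import *
wsave('y4')
E
```

```text
t 27.15 tcp [0.596  0.1327 0.0919] yaw -71.7 w 0.337 F [-0.2 -0.1 -3.2] j [ 0.11  0.65  1.73 -0.    0.75  1.36]
```

View pics/y4.png

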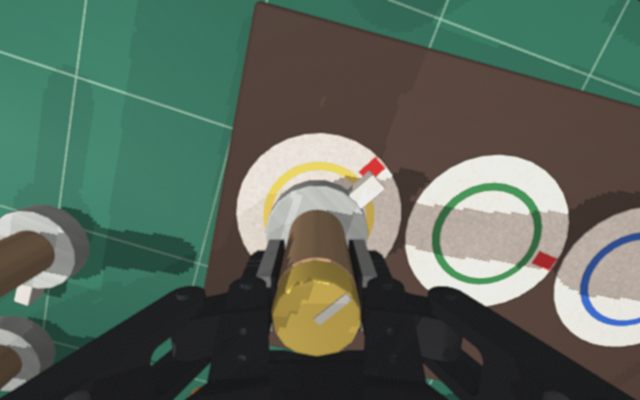

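Emit:
step_arm([
  [[-0.0004,-0.0005,-0.014],0],
  [[0,0,-0.0045],0],
  [[0,0,0],0],
  [[0,0,0],0],
])

```text
time_s: 27.6
tool_pos: [0.5953, 0.1319, 0.0726]
tcp_rot: [0.113, -0.698, 0.698, -0.112]
ft_force: [0.3, -0.4, -4.1]
grip_width: 0.334
```

```bash
python3 - <<'E'
from h import *
wsave('y5',(200,100,440,320),2.7)
E
```

```text
t 27.6 tcp [0.5953 0.1319 0.0726] yaw -71.7 w 0.334 F [ 0.3 -0.4 -4.1] j [ 0.11  0.68  1.75 -0.    0.71  1.36]
```

View pics/y5a.png

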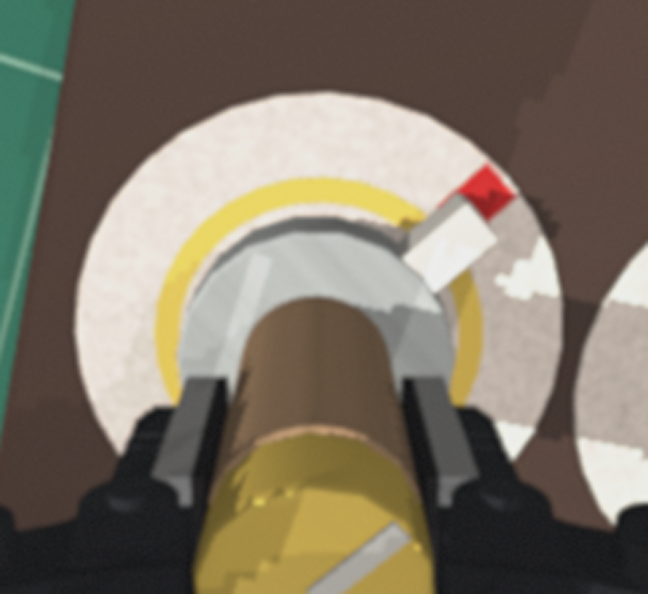

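Emit:
step_arm([
  [[0.0002,0.0003,-0.001],0],
  [[0,0,-0.001],0],
  [[0,0,0],0],
])

```text
time_s: 27.95
tool_pos: [0.5955, 0.1321, 0.0708]
tcp_rot: [0.112, -0.698, 0.698, -0.112]
ft_force: [-0.1, -0.1, -3.2]
grip_width: 0.334
```

Emit:
step_arm([
  [[0,0,0],0],
  [[0,0,0],0],
], grip=-0.2)

```text
time_s: 28.15
tool_pos: [0.5958, 0.1322, 0.0712]
tcp_rot: [0.112, -0.698, 0.698, -0.113]
ft_force: [-0.7, -0.5, -0.4]
grip_width: 0.596
```

Emit:
step_arm([
  [[0,0,0.03],0],
  [[0,0,0.04],0],
  [[0,0,0.045],0],
  [[0,0,0.02],0],
  [[0,0,0],0],
])

```text
time_s: 28.65
tool_pos: [0.5966, 0.1323, 0.2095]
tcp_rot: [0.11, -0.698, 0.698, -0.115]
ft_force: [0.4, 0.2, -0.7]
grip_width: 0.603
```

Emit:
step_arm([
  [[0,0,0],0],
  [[0,0,0],0],
])

```text
time_s: 28.85
tool_pos: [0.595, 0.132, 0.2046]
tcp_rot: [0.113, -0.698, 0.698, -0.112]
ft_force: [0.0, 0.6, -1.1]
grip_width: 0.601
```

```bash
python3 - <<'E'
from h import *
wsave('y6',(200,100,440,280),3)
C=wc('y6'); s=3
q=lambda p:np.round((proj(C,p)+.5-np.array([200,100]))*s)
print(q((.5956,.1322,.031)),q((.5956,.1322,.015)),q((.5956,.1322,.105)))
E
```

```text
t 28.85 tcp [0.595  0.132  0.2046] yaw -71.7 w 0.601 F [ 0.   0.6 -1.1] j [ 0.11  0.51  1.64 -0.    0.99  1.36]
[355. 244.] [354. 233.] [356. 314.]
```

View pics/y6a.png

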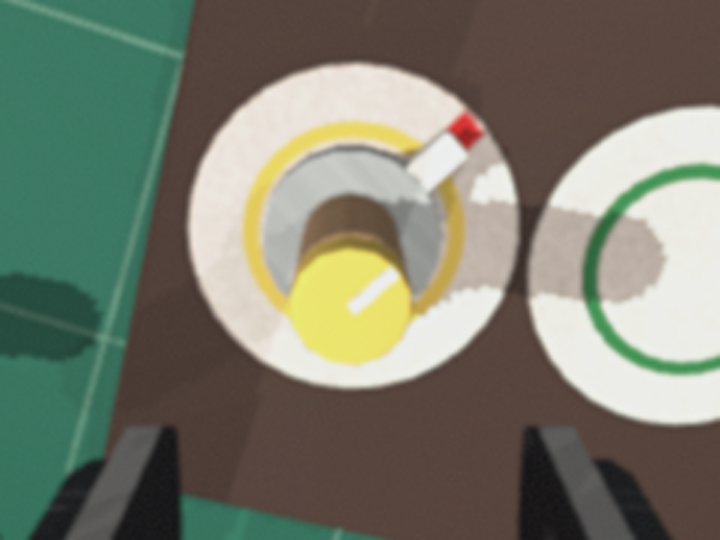

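Emit:
step_arm([
  [[-0.0102,0.0218,0],7.7],
  [[-0.0102,0.0218,0],7.7],
  [[-0.0102,0.0218,0],7.7],
  [[-0.0102,0.0218,0],7.7],
  [[-0.0102,0.0218,-0.005],7.7],
])

```text
time_s: 29.4
tool_pos: [0.544, 0.2419, 0.2]
tcp_rot: [-0.338, 0.621, -0.621, 0.338]
ft_force: [0.4, -0.2, 0.2]
grip_width: 0.6
```

Emit:
step_arm([
  [[-0.0102,0.0218,-0.02],7.7],
  [[-0.0102,0.0218,-0.02],7.7],
  [[-0.0102,0.0218,0],7.7],
  [[0,0,0],0],
  [[0,0,0],0],
])

```text
time_s: 29.9
tool_pos: [0.5137, 0.3066, 0.16]
tcp_rot: [-0.454, 0.542, -0.542, 0.453]
ft_force: [0.6, 0.6, 0.1]
grip_width: 0.605
```

```bash
python3 - <<'E'
from h import *
wsave('b1',(200,60,450,260),3)
C=wc('b1'); s=3
q=lambda p:np.round((proj(C,p)+.5-np.array([200,60]))*s)
print(q((.5137,.3063,.016)),q((.5137,.3063,.09)))
E
```

```text
t 29.9 tcp [0.5137 0.3066 0.16  ] yaw -10.2 w 0.605 F [0.6 0.6 0.1] j [ 0.43  0.55  1.71 -0.    0.88  0.61]
[351. 394.] [351. 483.]
```

View pics/b1a.png

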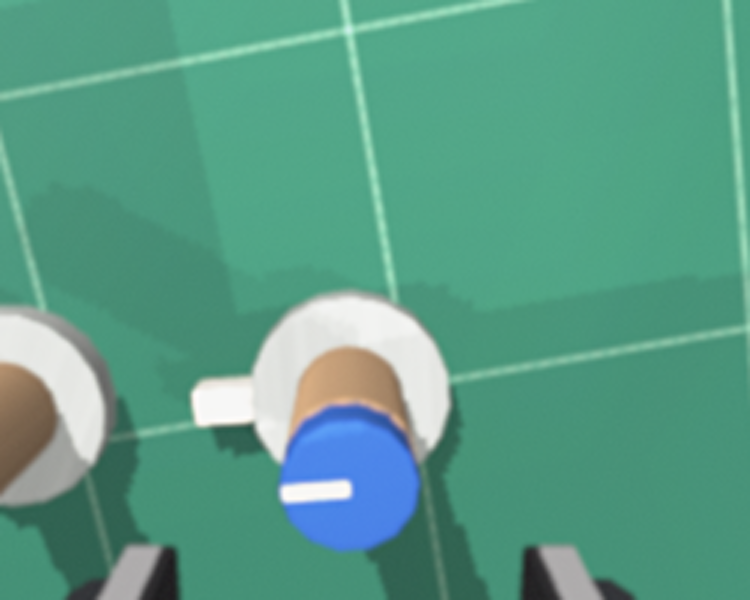

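```bash
python3 - <<'E'
from pa import *
pa('b1',(200,60),3,(350,488),(281,493),(351,392),(194,405),(350,483))
E
```

```text
top [0.5137 0.3062 0.09  ] base [0.514  0.3067 0.016 ] line 174.2 topc->lineend 178.5 pointer 174.7 0.0442
```

Emit:
step_arm([
  [[0,0,-0.045],0],
  [[0,0,-0.04],0],
  [[0,0,-0.018],0],
  [[0,0,0],0],
  [[0,0,0],0],
])

```text
time_s: 30.45
tool_pos: [0.5146, 0.306, 0.0583]
tcp_rot: [0.453, -0.542, 0.543, -0.454]
ft_force: [-0.7, -0.1, 1.1]
grip_width: 0.603
```

Emit:
step_arm([
  [[0,0,0],0],
  [[0,0,0],0],
  [[0,0,0],0],
], grip=1, force=20)

```text
time_s: 30.75
tool_pos: [0.5145, 0.3067, 0.0592]
tcp_rot: [0.453, -0.542, 0.542, -0.455]
ft_force: [-1.6, -1.8, 7.5]
grip_width: 0.348
```

Emit:
step_arm([
  [[0,0,0],0],
  [[0,0,0],0],
], grip=-0.2)

```text
time_s: 30.95
tool_pos: [0.514, 0.3066, 0.0582]
tcp_rot: [0.454, -0.542, 0.542, -0.454]
ft_force: [-0.4, -0.2, -0.8]
grip_width: 0.597
```

Emit:
step_arm([
  [[0,0,0],8.5],
  [[0,0,0],8.5],
  [[0,0,0],8.5],
  [[0,0,0],8.5],
  [[0,0,0],8.5],
])

```text
time_s: 31.45
tool_pos: [0.5138, 0.3066, 0.0578]
tcp_rot: [0.621, -0.339, 0.339, -0.621]
ft_force: [-0.2, 0.9, -0.2]
grip_width: 0.6
```

Emit:
step_arm([
  [[0,0,0],8.5],
  [[0,0,0],8.5],
  [[0,0,0],8.5],
  [[0,0,0],8.5],
  [[0,0,0],8.5],
])

```text
time_s: 31.95
tool_pos: [0.5139, 0.3065, 0.0578]
tcp_rot: [-0.701, 0.091, -0.091, 0.701]
ft_force: [0.6, 0.5, -1.3]
grip_width: 0.595
```

Emit:
step_arm([
  [[0,0,0],5],
  [[0,0,0],0],
  [[0,0,0],0],
])

```text
time_s: 32.25
tool_pos: [0.5139, 0.3066, 0.0578]
tcp_rot: [-0.704, 0.063, -0.063, 0.704]
ft_force: [-0.4, -0.3, -0.9]
grip_width: 0.598
```

Emit:
step_arm([
  [[0,0,0],0],
  [[0,0,0],0],
  [[0,0,0],0],
  [[0,0,0],0],
], grip=1, force=50)

```text
time_s: 32.65
tool_pos: [0.5139, 0.3065, 0.0579]
tcp_rot: [-0.704, 0.062, -0.063, 0.704]
ft_force: [-1.3, 0.0, 1.5]
grip_width: 0.343
```

```bash
python3 - <<'E'
from h import *
wsave('b3',(220,150,420,360),2.8)
C=wc('b3');s=2.8
q=lambda p:(proj(C,p)+.5-np.array([220,150]))*s
x,y,_=r.sense()['tool_pos']
for a in (171,174,177): print(a,[np.round(q(v)) for v in ((x+.044*np.cos(np.radians(a)),y+.044*np.sin(np.radians(a)),.015),(x,y,.016),(x,y,.09),(x+.012*np.cos(np.radians(a)),y+.012*np.sin(np.radians(a)),.09))])
E
```

```text
t 32.65 tcp [0.5139 0.3065 0.0579] yaw 79.9 w 0.343 F [-1.3  0.   1.5] j [ 0.43  0.69  1.78  0.    0.67 -0.97]
171 [array([258.,  12.]), array([264., 239.]), array([260., 476.]), array([258., 385.])]
174 [array([246.,  13.]), array([264., 239.]), array([260., 476.]), array([252., 385.])]
177 [array([233.,  14.]), array([264., 239.]), array([260., 476.]), array([247., 386.])]
```

View pics/b3a.png

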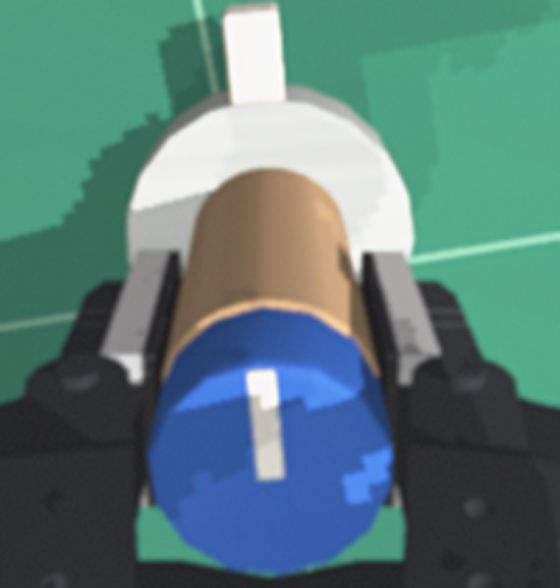

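Emit:
step_arm([
  [[0,0,0.045],0],
  [[0,0,0.045],-8.2],
  [[0,0,0.045],-8.2],
  [[0.0105,-0.0393,0.01],-8.2],
  [[0.0105,-0.0393,0],-8.2],
])

```text
time_s: 33.2
tool_pos: [0.5352, 0.2279, 0.2048]
tcp_rot: [-0.657, 0.259, -0.261, 0.658]
ft_force: [-0.1, -0.6, -4.7]
grip_width: 0.34
```

Emit:
step_arm([
  [[0.0105,-0.0393,0],-8.2],
  [[0.0105,-0.0393,0],-8.2],
  [[0.0105,-0.0393,0],-8.2],
  [[0.0105,-0.0393,0],-8.2],
  [[0.0105,-0.0393,0],-8.2],
])

```text
time_s: 33.7
tool_pos: [0.5873, 0.0298, 0.2023]
tcp_rot: [0.525, -0.475, 0.474, -0.524]
ft_force: [0.4, 0.8, -3.5]
grip_width: 0.336
```

Emit:
step_arm([
  [[0.0105,-0.0393,0],-8.2],
  [[0.0105,-0.0393,0],-8.2],
  [[0.0105,-0.0391,0],-8.2],
  [[0,0,0],-8.1],
  [[0,0,0],-8.1],
])

```text
time_s: 34.2
tool_pos: [0.6186, -0.0877, 0.2018]
tcp_rot: [-0.326, 0.628, -0.627, 0.325]
ft_force: [-0.5, 0.6, -4.0]
grip_width: 0.337
```

Emit:
step_arm([
  [[0,0,0],-8],
  [[0,0,0],-8],
  [[0,0,-0.02],-8],
  [[0,0,-0.03],-8],
  [[0,0,-0.03],-8],
])

```text
time_s: 34.7
tool_pos: [0.6187, -0.0862, 0.1217]
tcp_rot: [0.092, -0.701, 0.701, -0.092]
ft_force: [1.4, 0.3, -4.6]
grip_width: 0.341
```

Emit:
step_arm([
  [[0,0,-0.03],-8],
  [[0,0,0],0],
  [[0,0,0],0],
  [[0,0,0],0],
])

```text
time_s: 35.1
tool_pos: [0.6196, -0.0864, 0.0943]
tcp_rot: [0.045, -0.705, 0.706, -0.047]
ft_force: [0.3, -0.2, -3.6]
grip_width: 0.339
```

```bash
python3 - <<'E'
from h import *
wsave('b4')
E
```

```text
t 35.1 tcp [ 0.6196 -0.0864  0.0943] yaw -82.5 w 0.339 F [ 0.3 -0.2 -3.6] j [-0.24  0.67  1.69 -0.    0.78  1.2 ]
```

View pics/b4.png

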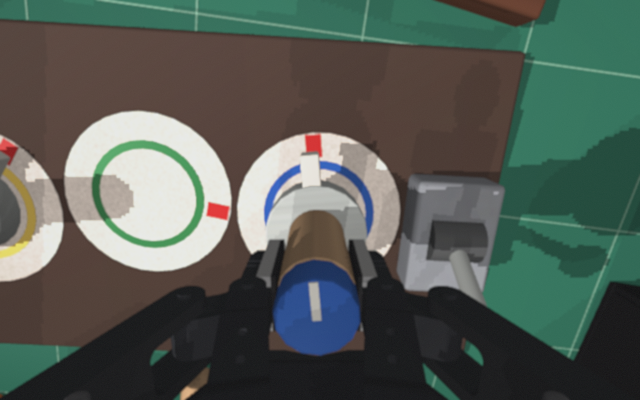

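Emit:
step_arm([
  [[-0.0004,0,-0.015],-0.3],
  [[0,0,-0.005],0],
  [[0,0,0],0],
  [[0,0,0],0],
])

```text
time_s: 35.55
tool_pos: [0.6185, -0.0863, 0.0726]
tcp_rot: [0.043, -0.706, 0.706, -0.043]
ft_force: [0.2, -0.2, -4.2]
grip_width: 0.34
```

Emit:
step_arm([
  [[0,0,-0.001],0],
  [[0,0,-0.001],0],
  [[0,0,0],0],
  [[0,0,0],0],
])

```text
time_s: 35.95
tool_pos: [0.6187, -0.0864, 0.0716]
tcp_rot: [0.043, -0.706, 0.706, -0.043]
ft_force: [-2.6, 0.1, 5.2]
grip_width: 0.342
```

Contact made; release.

Emit:
step_arm([
  [[0,0,0],0],
  [[0,0,0],0],
], grip=-0.2)

```text
time_s: 36.15
tool_pos: [0.6187, -0.0863, 0.071]
tcp_rot: [0.043, -0.706, 0.706, -0.043]
ft_force: [0.5, 0.5, -0.2]
grip_width: 0.597
```

Emit:
step_arm([
  [[0,0,0.03],0],
  [[0,0,0.04],0],
  [[0,0,0.045],0],
  [[0,0,0.02],0],
  [[0,0,0],0],
])

```text
time_s: 36.65
tool_pos: [0.6196, -0.0865, 0.2092]
tcp_rot: [0.041, -0.705, 0.706, -0.045]
ft_force: [0.8, -0.4, -0.0]
grip_width: 0.6
```

Emit:
step_arm([
  [[0,0,0],0],
  [[0,0,0],0],
  [[0,0,0],0],
])

```text
time_s: 36.95
tool_pos: [0.6182, -0.0862, 0.2044]
tcp_rot: [-0.044, 0.706, -0.706, 0.042]
ft_force: [-0.1, -0.3, -0.1]
grip_width: 0.599
```

```bash
python3 - <<'E'
from h import *
wsave('b6',(200,100,440,280),3)
C=wc('b6'); s=3
q=lambda p:np.round((proj(C,p)+.5-np.array([200,100]))*s)
print(q((.619,-.0863,.031)),q((.619,-.0863,.015)),q((.619,-.0863,.105)))
E
```

```text
t 36.95 tcp [ 0.6182 -0.0862  0.2044] yaw -83.0 w 0.599 F [-0.1 -0.3 -0.1] j [-0.24  0.53  1.61 -0.    1.01  1.2 ]
[356. 243.] [356. 232.] [357. 312.]
```

View pics/b6a.png

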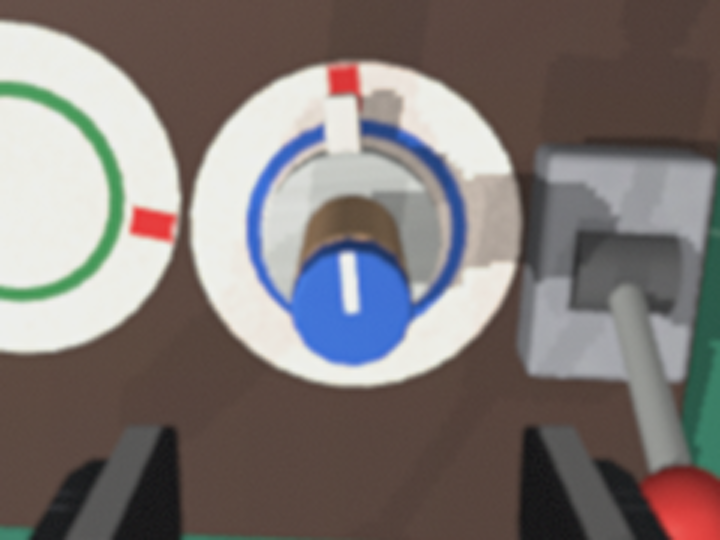

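View pics/b6.png

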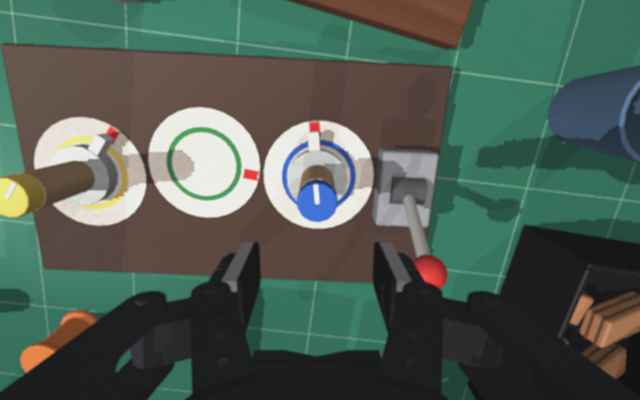

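Emit:
step_arm([
  [[-0.0143,0.029,0],8.1],
  [[-0.0143,0.029,0],8.1],
  [[-0.0143,0.029,0],8.1],
  [[-0.0143,0.029,0],8.1],
  [[-0.0143,0.029,0],8.1],
])

```text
time_s: 37.5
tool_pos: [0.5462, 0.0597, 0.2052]
tcp_rot: [-0.287, 0.647, -0.646, 0.286]
ft_force: [0.1, 0.1, 0.0]
grip_width: 0.599
```

Emit:
step_arm([
  [[-0.0143,0.029,0],8.1],
  [[-0.0143,0.029,0],8.1],
  [[-0.0143,0.029,0],8.1],
  [[-0.0143,0.029,0],8.1],
  [[-0.0143,0.029,0],8.1],
])

```text
time_s: 38.0
tool_pos: [0.4748, 0.2048, 0.2053]
tcp_rot: [-0.493, 0.507, -0.507, 0.492]
ft_force: [0.5, -0.5, 0.7]
grip_width: 0.602
```

Emit:
step_arm([
  [[-0.0143,0.029,0],8.1],
  [[-0.0143,0.029,-0.015],8.1],
  [[-0.0143,0.029,-0.015],8.1],
  [[-0.0143,0.0285,-0.015],8.1],
  [[0,0,0],0],
])

```text
time_s: 38.5
tool_pos: [0.4162, 0.3211, 0.1587]
tcp_rot: [0.616, -0.35, 0.349, -0.614]
ft_force: [0.1, -0.5, 0.4]
grip_width: 0.597
```

Emit:
step_arm([
  [[0,0,0],0],
  [[0,0,0],0],
])

```text
time_s: 38.7
tool_pos: [0.4188, 0.3187, 0.1609]
tcp_rot: [-0.613, 0.352, -0.352, 0.613]
ft_force: [0.2, 0.0, -0.7]
grip_width: 0.6
```

```bash
python3 - <<'E'
from h import *
wsave('g1',(200,60,450,260),3)
C=wc('g1'); s=3
q=lambda p:np.round((proj(C,p)+.5-np.array([200,60]))*s)
print(q((.4182,.3195,.016)),q((.4182,.3195,.09)))
E
```

```text
t 38.7 tcp [0.4188 0.3187 0.1609] yaw 30.3 w 0.6 F [ 0.2  0.  -0.7] j [ 0.53  0.46  1.89 -0.    0.79 -0.  ]
[346. 388.] [345. 474.]
```

View pics/g1a.png

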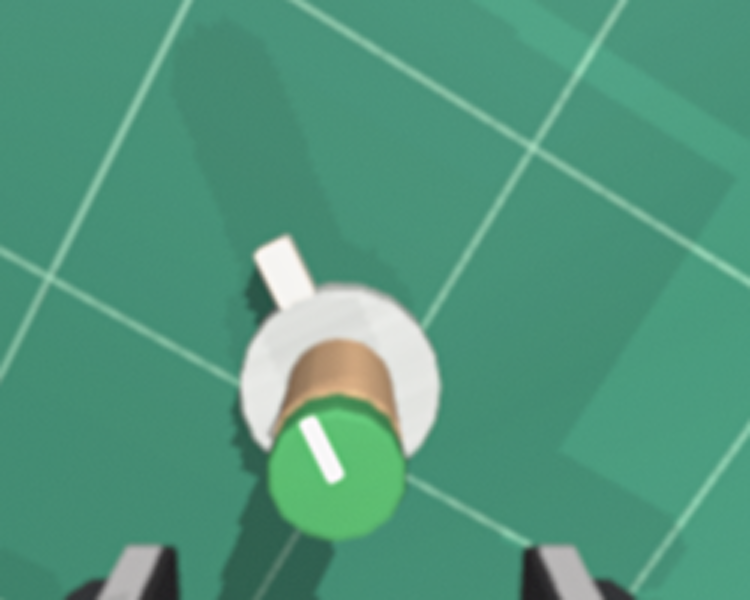

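```bash
python3 - <<'E'
from pa import *
pa('g1',(200,60),3,(337,481),(306,419),(341,383),(272,244),(337,472))
E
```

```text
top [0.4166 0.3191 0.09  ] base [0.4164 0.3199 0.016 ] line 145.4 topc->lineend 149.1 pointer 145.9 0.0428
```

Emit:
step_arm([
  [[-0.002,0.0005,-0.045],0],
  [[0,0,-0.04],0],
  [[0,0,-0.018],0],
  [[0,0,0],0],
  [[0,0,0],0],
])

```text
time_s: 39.25
tool_pos: [0.417, 0.3194, 0.0585]
tcp_rot: [-0.613, 0.352, -0.352, 0.613]
ft_force: [-0.2, 0.1, 0.2]
grip_width: 0.6
```

Emit:
step_arm([
  [[0,0,0],0],
  [[0,0,0],0],
  [[0,0,0],0],
], grip=1, force=20)

```text
time_s: 39.55
tool_pos: [0.4168, 0.3198, 0.0591]
tcp_rot: [-0.613, 0.351, -0.352, 0.614]
ft_force: [-1.2, -2.7, 8.5]
grip_width: 0.349
```

Emit:
step_arm([
  [[0,0,0],0],
  [[0,0,0],0],
], grip=-0.2)

```text
time_s: 39.75
tool_pos: [0.4165, 0.3198, 0.0583]
tcp_rot: [-0.613, 0.351, -0.352, 0.614]
ft_force: [0.2, -0.7, -0.1]
grip_width: 0.599
```

Emit:
step_arm([
  [[0,0,0],-8.5],
  [[0,0,0],-8.5],
  [[0,0,0],-8.5],
  [[0,0,0],-8.5],
  [[0,0,0],-8.5],
])

```text
time_s: 40.25
tool_pos: [0.4164, 0.3198, 0.0579]
tcp_rot: [0.443, -0.551, 0.551, -0.443]
ft_force: [0.5, 0.4, 0.2]
grip_width: 0.602
```

Emit:
step_arm([
  [[0,0,0],-8.5],
  [[0,0,0],-8.5],
  [[0,0,0],-8.5],
  [[0,0,0],-8.5],
  [[0,0,0],-8.5],
])

```text
time_s: 40.75
tool_pos: [0.4163, 0.3198, 0.0579]
tcp_rot: [0.213, -0.674, 0.674, -0.213]
ft_force: [-0.7, 0.5, 0.6]
grip_width: 0.6
```

Emit:
step_arm([
  [[0,0,0],-5],
  [[0,0,0],0],
  [[0,0,0],0],
])

```text
time_s: 41.05
tool_pos: [0.4163, 0.3198, 0.0579]
tcp_rot: [0.186, -0.682, 0.682, -0.186]
ft_force: [-1.0, -0.3, 0.2]
grip_width: 0.602
```

Emit:
step_arm([
  [[0,0,0],0],
  [[0,0,0],0],
  [[0,0,0],0],
  [[0,0,0],0],
], grip=1, force=50)

```text
time_s: 41.45
tool_pos: [0.4163, 0.3198, 0.0579]
tcp_rot: [-0.185, 0.682, -0.682, 0.186]
ft_force: [-1.2, 0.8, 2.4]
grip_width: 0.338
```

```bash
python3 - <<'E'
from h import *
wsave('g3',(220,150,420,360),2.8)
C=wc('g3');s=2.8
q=lambda p:(proj(C,p)+.5-np.array([220,150]))*s
x,y,_=r.sense()['tool_pos']
for a in (142,145,148): print(a,[np.round(q(v)) for v in ((x+.044*np.cos(np.radians(a)),y+.044*np.sin(np.radians(a)),.015),(x,y,.016),(x,y,.09),(x+.012*np.cos(np.radians(a)),y+.012*np.sin(np.radians(a)),.09))])
E
```

```text
t 41.45 tcp [0.4163 0.3198 0.0579] yaw -59.6 w 0.338 F [-1.2  0.8  2.4] j [ 0.53  0.63  1.97 -0.    0.55  1.57]
142 [array([ 71., 318.]), array([276., 244.]), array([279., 482.]), array([186., 514.])]
145 [array([ 76., 327.]), array([276., 244.]), array([279., 482.]), array([188., 518.])]
148 [array([ 82., 337.]), array([276., 244.]), array([279., 482.]), array([191., 522.])]
```

View pics/g3a.png

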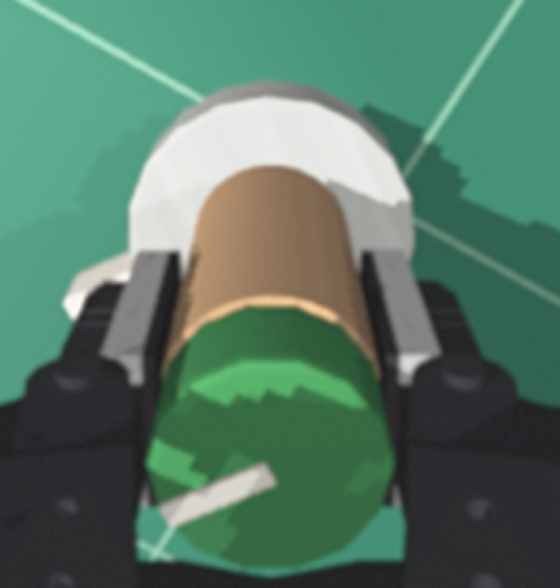

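Emit:
step_arm([
  [[0,0,0.045],0],
  [[0,0,0.045],8.5],
  [[0,0,0.045],8.5],
  [[0.0252,-0.037,0.012],8.5],
  [[0.0252,-0.037,0],8.5],
])

```text
time_s: 42.0
tool_pos: [0.4646, 0.25, 0.2064]
tcp_rot: [0.373, -0.6, 0.6, -0.376]
ft_force: [-0.4, -0.4, -4.3]
grip_width: 0.337
```

Emit:
step_arm([
  [[0.0252,-0.037,0],8.5],
  [[0.0252,-0.037,0],8.5],
  [[0.0252,-0.037,0],8.5],
  [[0.0252,-0.037,0],8.5],
  [[0.0252,-0.037,0],8.5],
])

```text
time_s: 42.5
tool_pos: [0.5883, 0.0669, 0.2037]
tcp_rot: [0.563, -0.428, 0.428, -0.563]
ft_force: [0.4, 0.0, -3.1]
grip_width: 0.335
```

Emit:
step_arm([
  [[0.0249,-0.0371,0],8.5],
  [[0,0,0],8.5],
  [[0,0,-0.03],8.5],
  [[0,0,-0.04],8.5],
  [[0,0,-0.035],0.4],
])

```text
time_s: 43.0
tool_pos: [0.6121, 0.0313, 0.0973]
tcp_rot: [0.664, -0.243, 0.243, -0.664]
ft_force: [-0.2, -0.1, -2.0]
grip_width: 0.34
```

Emit:
step_arm([
  [[0,0,0],0],
  [[0,0,0],0],
  [[0,0,0],0],
])

```text
time_s: 43.3
tool_pos: [0.6136, 0.0315, 0.1009]
tcp_rot: [-0.663, 0.244, -0.246, 0.664]
ft_force: [0.1, -0.5, -3.3]
grip_width: 0.341
```

```bash
python3 - <<'E'
from h import *
wsave('g4')
E
```

```text
t 43.3 tcp [0.6136 0.0315 0.1009] yaw 49.5 w 0.341 F [ 0.1 -0.5 -3.3] j [-0.06  0.65  1.72  0.    0.77 -0.92]
```

View pics/g4.png

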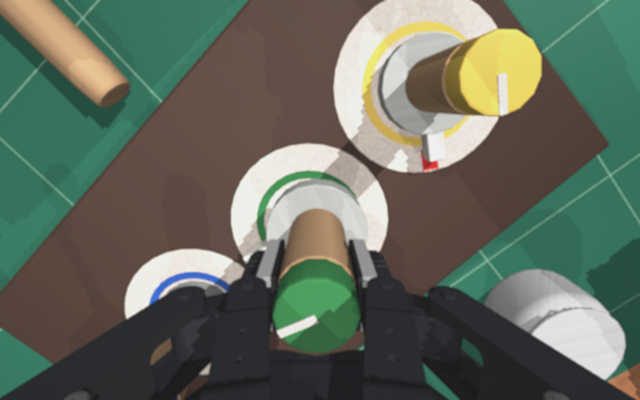

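Emit:
step_arm([
  [[0.002,-0.004,0],5.2],
  [[0.002,-0.0038,0],5.1],
  [[0,0,0],0],
  [[0,0,0],0],
])

```text
time_s: 43.75
tool_pos: [0.617, 0.0238, 0.1002]
tcp_rot: [-0.682, 0.184, -0.186, 0.683]
ft_force: [-0.2, 0.3, -2.8]
grip_width: 0.339
```

Emit:
step_arm([
  [[0,0,-0.018],0],
  [[0,0,-0.005],0],
  [[0,0,0],0],
  [[0,0,0],0],
])

```text
time_s: 44.15
tool_pos: [0.6169, 0.0238, 0.0766]
tcp_rot: [-0.683, 0.184, -0.184, 0.683]
ft_force: [0.4, -0.7, -2.3]
grip_width: 0.34
```

```bash
python3 - <<'E'
from h import *
wsave('g5',(200,100,440,320),2.7)
E
```

```text
t 44.15 tcp [0.6169 0.0238 0.0766] yaw 59.8 w 0.34 F [ 0.4 -0.7 -2.3] j [-0.07  0.68  1.72  0.    0.73 -1.11]
```

View pics/g5a.png

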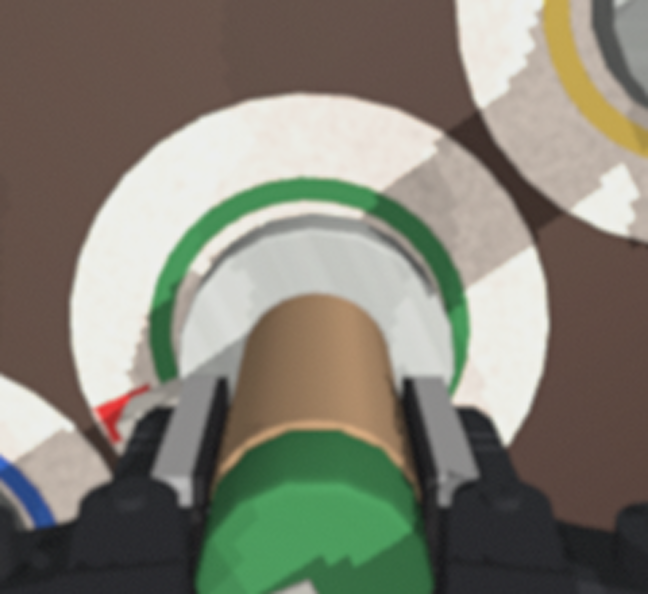

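Emit:
step_arm([
  [[0.0006,0,-0.002],0],
  [[0,0,-0.0015],0],
  [[0,0,-0.001],0],
  [[0,0,0],0],
])

```text
time_s: 44.6
tool_pos: [0.6175, 0.0237, 0.072]
tcp_rot: [-0.683, 0.184, -0.184, 0.683]
ft_force: [0.1, 0.0, 1.7]
grip_width: 0.337
```

Emit:
step_arm([
  [[0,0,0],0],
  [[0,0,0],0],
])

```text
time_s: 44.8
tool_pos: [0.6175, 0.0238, 0.072]
tcp_rot: [-0.683, 0.184, -0.184, 0.683]
ft_force: [-1.2, 1.1, 4.4]
grip_width: 0.337
```

Emit:
step_arm([
  [[0,0,0],0],
  [[0,0,0],0],
], grip=-0.2)

```text
time_s: 45.0
tool_pos: [0.6174, 0.0237, 0.0715]
tcp_rot: [-0.683, 0.184, -0.184, 0.683]
ft_force: [-0.9, 1.2, -1.0]
grip_width: 0.598
```

Emit:
step_arm([
  [[0,0,0.03],0],
  [[0,0,0.04],0],
  [[0,0,0.045],0],
  [[0,0,0.03],0],
  [[0,0,0.01],0],
])

```text
time_s: 45.5
tool_pos: [0.6181, 0.0237, 0.23]
tcp_rot: [-0.682, 0.182, -0.186, 0.683]
ft_force: [0.1, -0.7, -0.3]
grip_width: 0.602
```

Emit:
step_arm([
  [[0,0,0],6],
  [[0,0,0],8],
  [[0,0,0],8],
  [[0,0,0],8],
  [[0,0,0],0],
])

```text
time_s: 46.0
tool_pos: [0.617, 0.0237, 0.2255]
tcp_rot: [-0.707, 0.001, 0.0, 0.707]
ft_force: [0.1, -0.8, -0.2]
grip_width: 0.6
```

Emit:
step_arm([
  [[0,0,0],0],
  [[0,0,0],0],
])

```text
time_s: 46.2
tool_pos: [0.6172, 0.0237, 0.2262]
tcp_rot: [-0.707, 0.002, -0.002, 0.707]
ft_force: [-0.9, 0.3, -0.3]
grip_width: 0.601
```

```bash
python3 - <<'E'
from h import *
wsave('c1',(110,80,500,280),2)
s=2;C=wc('c1')
E
```

```text
t 46.2 tcp [0.6172 0.0237 0.2262] yaw 89.6 w 0.601 F [-0.9  0.3 -0.3] j [-0.07  0.5   1.6   0.    1.04 -1.63]
```

View pics/c1a.png

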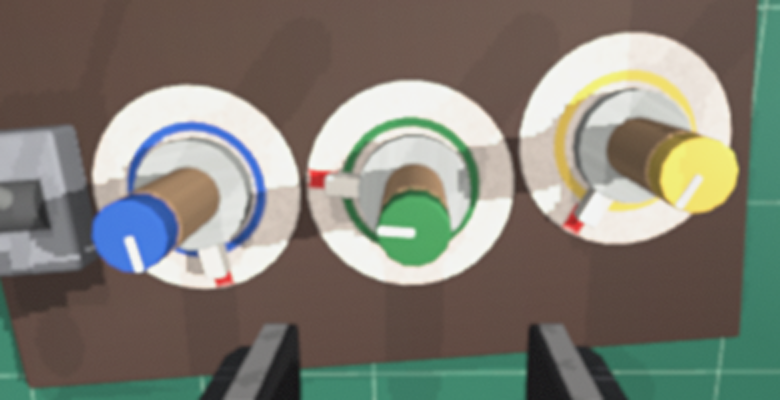

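```bash
python3 - <<'E'
from h import *
C=wc('c1');g=lambda u,z: ray(C,((u[0]+.5)/2+110-.5,(u[1]+.5)/2+80-.5),z)
b=cv2.imread('pics/c1.png')[80:230,150:500]; cv2.imwrite('pics/c1b.png',cv2.resize(b[15:135,:],None,fx=2.28,fy=4,interpolation=cv2.INTER_CUBIC))
T={'b':(.619,-.0863),'g':(.6176,.0237),'y':(.5956,.1322)}
q=lambda p:np.round((proj(C,p)+.5-np.array([110,80]))*2)
M={'b':11.5,'g':-95.3,'y':-29}
for k,(x,y) in T.items():
    a=np.radians(M[k]); print(k,'ring',q((x,y,.015)),'base',q((x,y,.031)),'L/R base',q((x,y-.028,.031)),q((x,y+.028,.031)),'near/far',q((x-.028,y,.031)),q((x+.028,y,.031)),'top',q((x,y,.105)),'ptr',q((x+.044*np.cos(a),y+.044*np.sin(a),.030)),'line end',q((x+.013*np.cos(a),y+.013*np.sin(a),.105)))
E
```

```text
b ring [197. 191.] base [187. 198.] L/R base [130. 198.] [244. 198.] near/far [181. 141.] [192. 253.] top [125. 239.] ptr [213. 280.] line end [135. 271.]
g ring [411. 187.] base [410. 194.] L/R base [353. 194.] [467. 193.] near/far [410. 137.] [411. 248.] top [410. 234.] ptr [321. 186.] line end [376. 231.]
y ring [625. 143.] base [635. 147.] L/R base [577. 148.] [693. 147.] near/far [640.  88.] [631. 204.] top [698. 175.] ptr [585. 224.] line end [678. 205.]
```

```bash
python3 - <<'E'
from h import *
b=cv2.imread('pics/c1.png')
for n,(x0,y0,x1,y1) in {'b':(150,115,270,235),'y':(365,90,485,210)}.items():
    cv2.imwrite(f'pics/c1{n}.png',cv2.resize(b[y0:y1,x0:x1],None,fx=5,fy=5,interpolation=cv2.INTER_CUBIC))
C=wc('c1');T={'b':((.619,-.0863),(150,115)),'y':((.5956,.1322),(365,90))}
for k,((x,y),o) in T.items():
    q=lambda p:(proj(C,p)+.5-np.array(o))*5
    im=cv2.imread(f'pics/c1{k}.png')
    for z,rr,col in ((.031,.028,(0,0,255)),(.105,.015,(0,0,0)),(.015,.036,(255,0,255))):
        P=np.array([q((x+rr*np.cos(t),y+rr*np.sin(t),z)) for t in np.linspace(0,6.3,80)],np.int32); cv2.polylines(im,[P],False,col,1)
    cv2.imwrite(f'pics/c1{k}.png',im)
E
```

```text
(no output)
```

View pics/c1b.png

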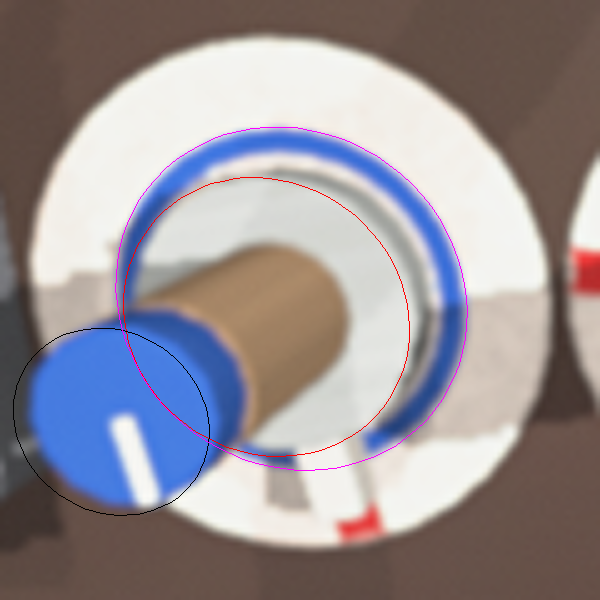

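View pics/c1y.png

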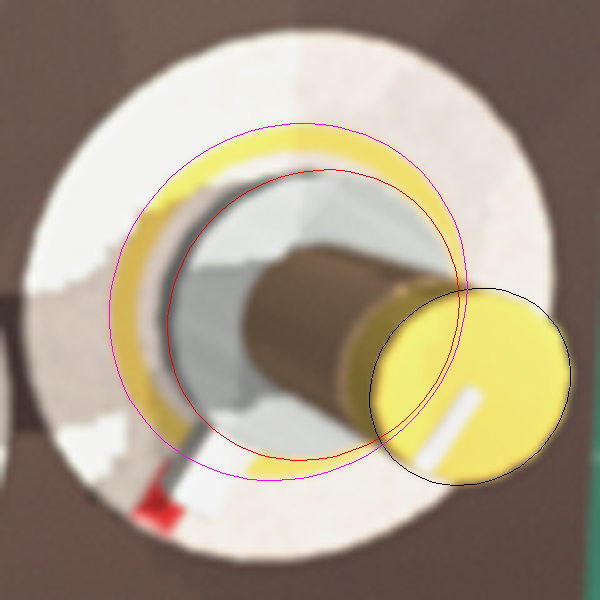

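```bash
cat > ov.py <<'E'
from h import *
T={'b':(.619,-.0863),'y':(.5956,.1322),'g':(.6176,.0237)}
def ov(f,k,half=60,s=5,dxy=(0,0)):
    C=wc(f);x,y=T[k];c=proj(C,(x,y,.04)).astype(int);o=(max(c[0]-half,0),max(c[1]-half,0))
    im=cv2.resize(cv2.imread(f'pics/{f}.png')[o[1]:o[1]+2*half,o[0]:o[0]+2*half],None,fx=s,fy=s,interpolation=cv2.INTER_CUBIC)
    q=lambda p:(proj(C,p)+.5-np.array(o))*s
    for z,rr,col in ((.031,.028,(0,0,255)),(.105,.015,(0,0,0)),(.015,.036,(255,0,255))):
        d=dxy if z>.02 else (0,0)
        P=np.array([q((x+d[0]+rr*np.cos(t),y+d[1]+rr*np.sin(t),z)) for t in np.linspace(0,6.3,80)],np.int32); cv2.polylines(im,[P],False,col,1)
    return im
E
python3 - <<'E'
from ov import *
cv2.imwrite('pics/o1.png',cv2.resize(np.hstack([ov('b6','b'),ov('c1','g')]),(800,400)))
cv2.imwrite('pics/o2.png',ov('c1','b',dxy=(-.001,.0028)))
E
```

```text
(no output)
```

View pics/o1.png

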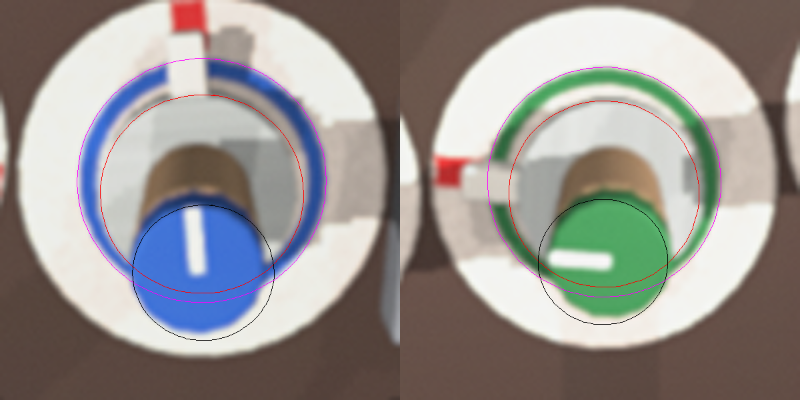

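View pics/o2.png

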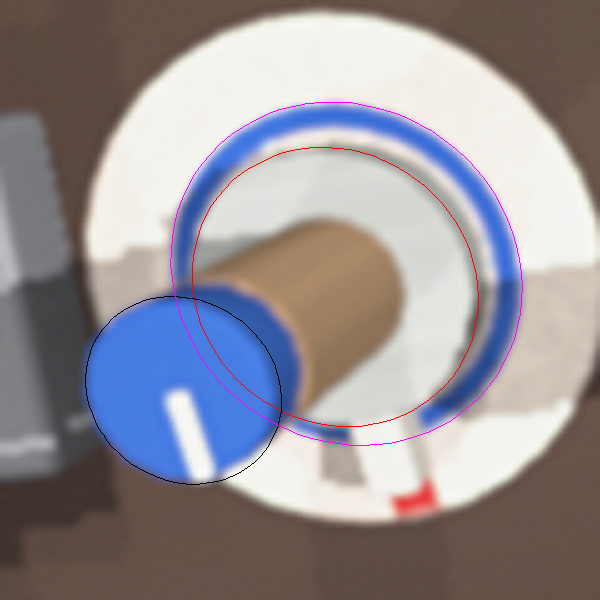

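Emit:
step_arm([
  [[0.0006,-0.037,0],0],
  [[0.0006,-0.037,0],0],
  [[0.0006,-0.036,-0.01],0],
  [[0,0,0],0],
  [[0,0,0],0],
])

```text
time_s: 46.75
tool_pos: [0.6189, -0.0867, 0.2163]
tcp_rot: [-0.707, 0.002, -0.002, 0.707]
ft_force: [0.5, -0.0, -0.0]
grip_width: 0.6
```

Emit:
step_arm([
  [[0,0,0],0],
  [[0,0,0],0],
  [[0,0,0],0],
])

```text
time_s: 47.05
tool_pos: [0.6192, -0.0853, 0.2169]
tcp_rot: [-0.707, 0.001, -0.001, 0.707]
ft_force: [-0.4, 0.1, -0.4]
grip_width: 0.6
```

```bash
python3 - <<'E'
from ov import *
wsave('c2')
cv2.imwrite('pics/o3.png',ov('c2','b'))
E
```

```text
t 47.05 tcp [ 0.6192 -0.0853  0.2169] yaw 89.9 w 0.6 F [-0.4  0.1 -0.4] j [-0.24  0.52  1.59  0.    1.03 -1.81]
```

View pics/o3.png

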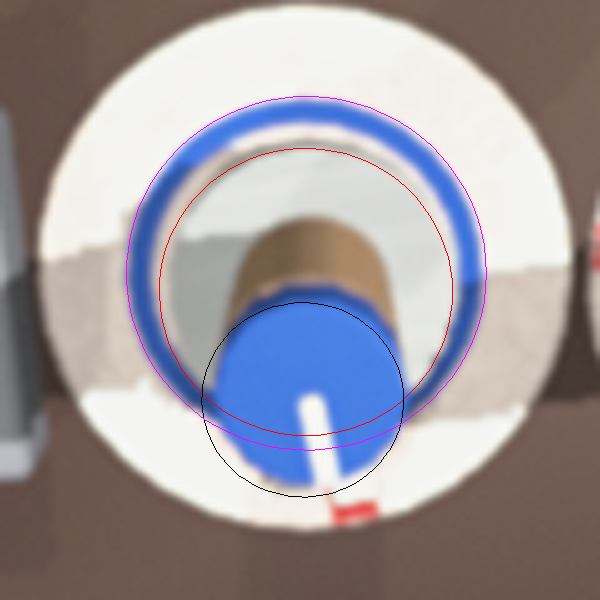

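```bash
python3 - <<'E'
from ov import *
from scipy.optimize import least_squares
obs=[('v1',(41,153)),('v2',(572,245)),('b6',(431,270))]
f=lambda p:np.concatenate([proj(wc(v),p)-u for v,u in obs])
s=least_squares(f,[.58,-.17,.115]);print(np.round(s.x,4),np.round(s.fun,1))
im=r.read_camera('top');cv2.imwrite('pics/top20.png',im[:,:,::-1])
C=wc('v1');a=ray(C,(75,70),.014)
for v,cs in (('v1',[(73,70),(488,34),(479,247),(123,272)]),('v2',[(135,85),(548,52),(527,262),(176,283)])):
    P=np.array([ray(wc(v),c,.014) for c in cs]);m=P.mean(0);print(v,np.round(P,3).tolist(),np.round(m,4))
E
```

```text
[ 0.5808 -0.1721  0.1139] [ 0.  -0.5  0.5 -2.1 -0.7  1.5]
v1 [[0.516, -0.205, 0.014], [0.487, 0.187, 0.014], [0.702, 0.205, 0.014], [0.73, -0.192, 0.014]] [ 0.6085 -0.0015  0.014 ]
v2 [[0.703, 0.201, 0.014], [0.731, -0.192, 0.014], [0.515, -0.208, 0.014], [0.49, 0.186, 0.014]] [ 0.6097 -0.003   0.014 ]
```

View pics/top20.png

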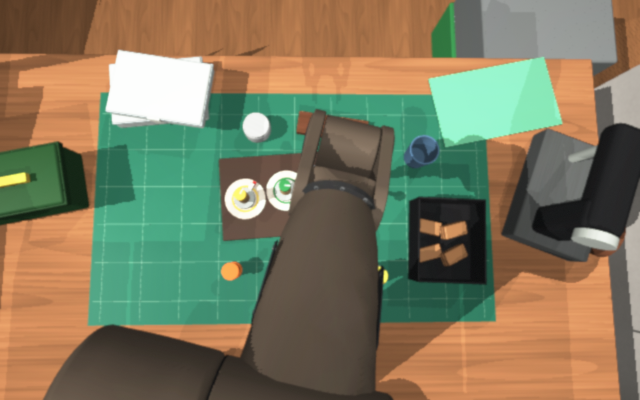

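View pics/c2.png

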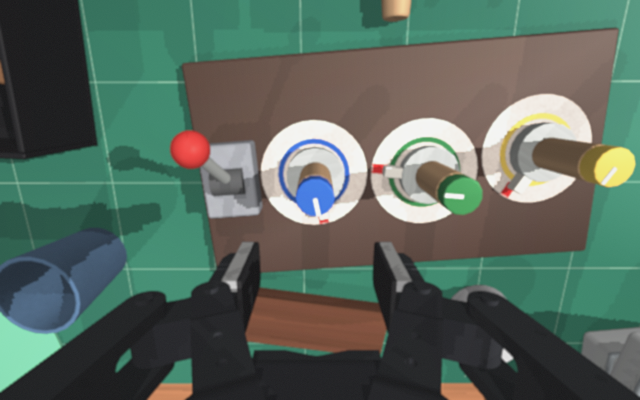

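Emit:
step_arm([
  [[-0.028,-0.028,0],0],
  [[-0.028,-0.028,0],0],
  [[-0.028,-0.028,0],0],
  [[0,0,0],0],
  [[0,0,0],0],
], grip=1, force=30)

```text
time_s: 47.65
tool_pos: [0.5351, -0.1706, 0.217]
tcp_rot: [0.707, -0.001, 0.002, -0.707]
ft_force: [0.6, 0.4, 0.0]
grip_width: 0.007
```

Emit:
step_arm([
  [[0,0,-0.04],0],
  [[0,0,-0.04],0],
  [[0,0,-0.017],0],
  [[0,0,0],0],
  [[0,0,0],0],
])

```text
time_s: 48.15
tool_pos: [0.536, -0.1697, 0.12]
tcp_rot: [-0.707, 0.001, -0.001, 0.707]
ft_force: [-0.2, 0.4, 0.6]
grip_width: 0.0
```

```bash
python3 - <<'E'
from h import *
wsave('k1'); save('scene','k1s')
b=cv2.imread('pics/k1s.png')[120:300,180:420]; cv2.imwrite('pics/k1sa.png',cv2.resize(b,None,fx=3.2,fy=3.2))
E
```

```text
t 48.15 tcp [ 0.536  -0.1697  0.12  ] yaw 89.9 w 0.0 F [-0.2  0.4  0.6] j [-0.42  0.56  1.84  0.    0.74 -1.99]
```

View pics/k1.png

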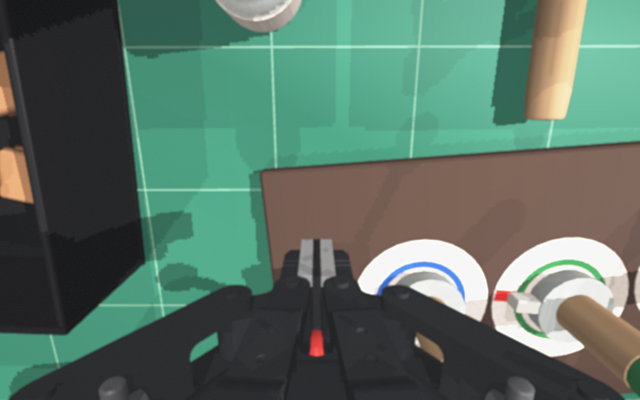

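View pics/k1sa.png

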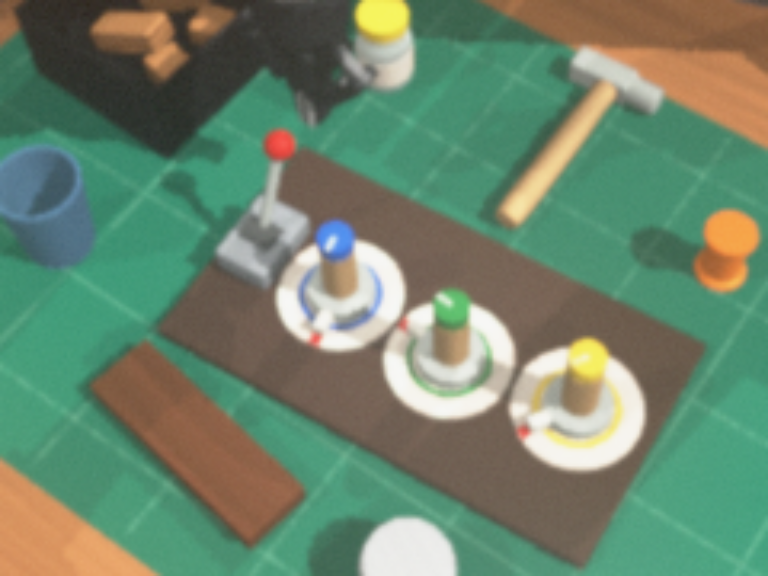

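Emit:
step_arm([
  [[0.012,0,0],0],
  [[0.015,0.001,0],0],
  [[0.015,0.001,0],0],
  [[0.015,0.001,0],0],
  [[0.015,0.001,0],0],
])

```text
time_s: 48.75
tool_pos: [0.6087, -0.1663, 0.1207]
tcp_rot: [0.707, -0.001, 0.002, -0.707]
ft_force: [-0.9, 1.0, 0.9]
grip_width: 0.002
```

Emit:
step_arm([
  [[0.012,0.001,0],0],
  [[0.008,0.001,0],0],
  [[0.005,0,0],0],
  [[0.003,0,0],0],
  [[0,0,0],0],
])

```text
time_s: 49.25
tool_pos: [0.6353, -0.1643, 0.1198]
tcp_rot: [0.707, -0.001, 0.001, -0.707]
ft_force: [-0.1, -0.8, 0.1]
grip_width: -0.001
```

```bash
python3 - <<'E'
from h import *
wsave('k2'); save('scene','k2s')
b=cv2.imread('pics/k2s.png')[120:300,180:420]; cv2.imwrite('pics/k2sa.png',cv2.resize(b,None,fx=3.2,fy=3.2))
E
```

```text
t 49.25 tcp [ 0.6353 -0.1643  0.1198] yaw 89.8 w -0.001 F [-0.1 -0.8  0.1] j [-0.35  0.67  1.59  0.    0.88 -1.92]
```

View pics/k2sa.png

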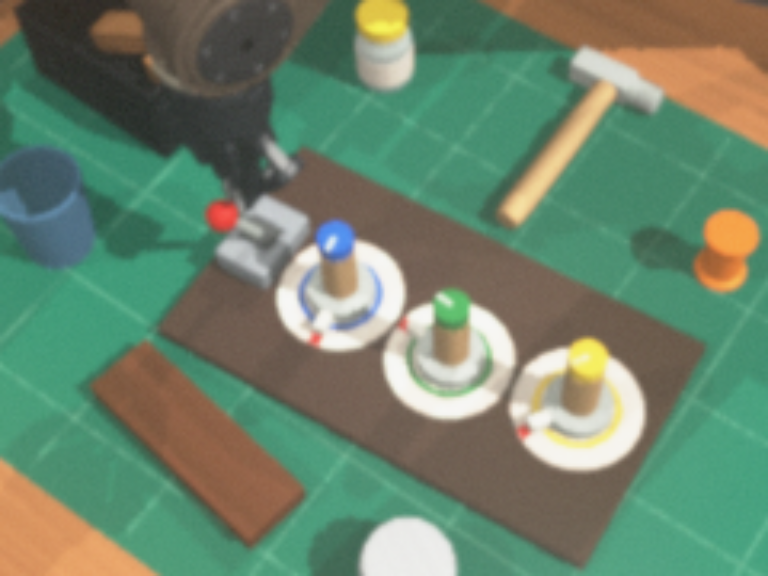

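Emit:
step_arm([
  [[0.002,0,0],0],
  [[0.002,0,0],0],
  [[0,0,0],0],
])

```text
time_s: 49.65
tool_pos: [0.6393, -0.1643, 0.1196]
tcp_rot: [-0.707, 0.001, -0.001, 0.707]
ft_force: [0.2, -0.8, -0.3]
grip_width: -0.001
```

Emit:
step_arm([
  [[0.002,0,0],0],
  [[0.001,0,0],0],
  [[0,0,0],0],
])

```text
time_s: 49.95
tool_pos: [0.6405, -0.1643, 0.1194]
tcp_rot: [-0.707, 0.003, 0.0, 0.707]
ft_force: [-10.6, -0.3, 4.3]
grip_width: 0.002
```

Emit:
step_arm([
  [[-0.02,0,0],0],
  [[-0.04,0,0.01],0],
  [[-0.02,0,0.04],0],
  [[0,-0.02,0.045],0],
  [[-0.02,-0.04,0.02],0],
])

```text
time_s: 50.45
tool_pos: [0.5438, -0.2239, 0.2389]
tcp_rot: [0.708, 0.002, 0.002, -0.706]
ft_force: [0.5, -0.7, 0.3]
grip_width: -0.003
```

Emit:
step_arm([
  [[-0.015,-0.045,0],0],
  [[-0.015,-0.045,0],0],
  [[-0.015,-0.045,0],0],
  [[-0.015,-0.045,0],0],
  [[0,0,0],0],
])

```text
time_s: 50.95
tool_pos: [0.4802, -0.4091, 0.2345]
tcp_rot: [0.708, -0.003, 0.003, -0.707]
ft_force: [-0.0, 1.2, 0.9]
grip_width: -0.0
```

Emit:
step_arm([
  [[-0.02,-0.045,0],0],
  [[-0.02,-0.045,0],0],
  [[-0.02,-0.045,0],0],
  [[0,0,0],0],
  [[0,0,0],0],
])

```text
time_s: 51.45
tool_pos: [0.4217, -0.5397, 0.2342]
tcp_rot: [-0.707, 0.002, -0.002, 0.707]
ft_force: [0.2, -0.0, -0.3]
grip_width: -0.002
```

```bash
python3 - <<'E'
from tg import *
st(); save('scene','e1s'); im=save('top','e1')[:,:,::-1]
b=cv2.imread('pics/e1s.png')[120:300,180:420]; cv2.imwrite('pics/e1sa.png',cv2.resize(b,None,fx=3.2,fy=3.2,interpolation=cv2.INTER_CUBIC))
cv2.imwrite('pics/e1a.png',cv2.resize(im[140:300,200:500],None,fx=2.6,fy=2.6,interpolation=cv2.INTER_CUBIC))
C=cam('scene'); D=cam('top')
for a in (.85,.9,.95,1.0):
    l=a-.5; p=np.array([.621+.09*np.sin(l)*np.cos(.073),-.1667+.09*np.sin(l)*np.sin(.073),.036+.09*np.cos(l)]); print(a,(np.round(proj(C,p),1)-[180,120])*3.2,(np.round(proj(D,p),1)-[200,140])*2.6)
E
```

```text
t 51.45 tcp [ 0.4217 -0.5397  0.2342] yaw 89.7 w -0.002 F [ 0.2 -0.  -0.3] j [-1.    0.59  1.41  0.    1.14 -2.57]
0.85 [225.92 206.08] [421.46  76.44]
0.9 [223.04 210.88] [420.68  72.28]
0.95 [220.48 216.  ] [419.9   68.38]
1.0 [217.6  221.12] [419.12  64.74]
```

View pics/e1sa.png

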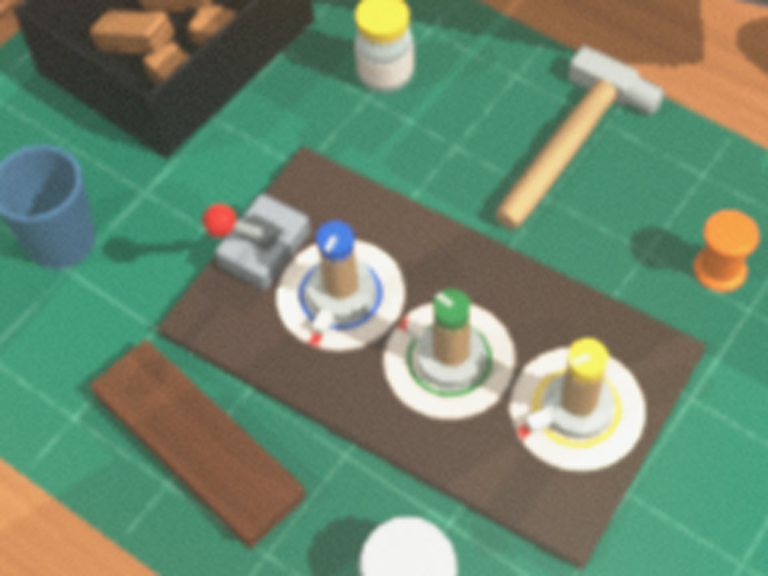

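View pics/e1a.png

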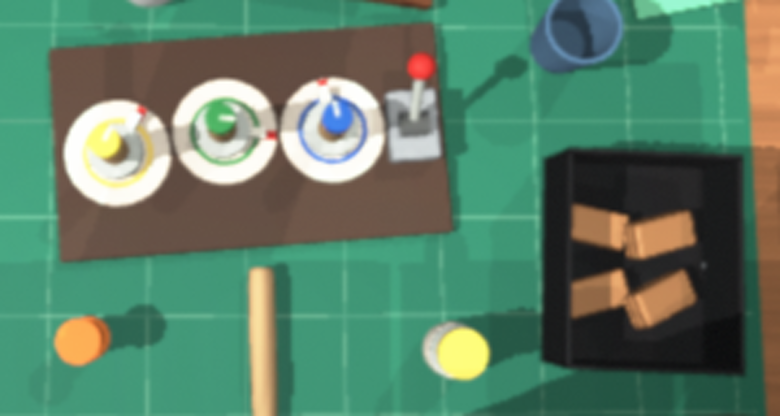

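```bash
python3 - <<'E'
from h import *
st(); print(r.sign_off())
E
```

```text
t 51.55 tcp [ 0.4227 -0.5383  0.2346] yaw 89.9 w -0.0 F [ 0.9  0.4 -0.7] j [-1.    0.59  1.41  0.    1.14 -2.57]
the job is handed in; nothing more can be done
None
```

I cleared the plate, set all three stamps on their targets, threw the clamp lever last, and handed the job in at about 51.5 s.

- **Offcuts:** all four are in the black bin; the last top and scene pictures show them there.
- **Stamps:** blue, yellow and green were all on the bench. Each now stands upright on the target of its own colour, with its pointer at the red mark to within about 1°. In the wrist-camera overlays:
  - Yellow sits within about 0.5 mm of its ring centre.
  - Green is off by about 1.5 mm.
  - For blue the views disagree. One shows almost no offset along y, the closest one shows 1 to 1.5 mm, and an oblique one suggested nearly 3 mm. I left it, as it is clearly inside its ring.
- **Lever:** I pushed it until about 10 N showed it was against its stop. The ball's position in both final pictures matches 1.0 rad.
- **Other things:** the spool, hammer, glue, mug, tin and strop showed no visible movement, though the tin and strop are only partly in the last close-up views. I noticed no knock during the run. The arm was clear of everything at hand-in.

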